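# Close the biscuit mould and push it under the cooling shelf

### The arm

A 6-joint arm with a two-finger parallel gripper is mounted at the origin on the work surface. World frame = base frame: x ahead of the robot, y to its left, z up, the work surface at z = 0. Lengths are in m, angles in rad, forces in N, time in s.
With the tool pointing down it reaches from about 0.425 to 0.95 m from the base axis. Payload 3.5 kg.
Tool frame: the origin (TCP) lies at the very end of the fingers, on their centre line; the grasp point (between the pads) lies 19 mm behind it; z points along the fingers, x is the direction in which the jaws open and shut, and the axes are right-handed (so a half turn about z gives the same grasp; the last joint's range is limited). The gripper opens to 85 mm and grips with 20 to 120 N. Pads are 22 mm wide; open, the fingers measure 114 mm over their backs; the gripper's body (76 mm by 85 mm) begins 54 mm behind the grasp point. The pads swing forward as they close: fully open they stand 13 mm farther back than shut.
Start: joints at [-1.333, 0.286, 1.577, -0, 1.279, -0.15], TCP at [0.255, -0.625, 0.231] pointing down, gripper open.
Joint ranges: [-2.77, 2.77], [-0.9, 2.22], [0.21, 2.48], [-1.53, 4.67], [0.24, 2.81], [-2.84, 2.84]. Speed limits (rad/s): [2.79, 2.79, 3.14, 3.14, 3.14, 3.14].

### API

Orientations are given as a rotation vector (axis times angle).
In Python, from station import bot gives the robot as it stands.
- The arm moves only by the tool jog_arm, never from a script. Its argument "targets" is a list of rows, each a list of 7 numbers: the shift along the tool's x, y, z in m, then the turn, a rotation vector about the tool's x, y, z in rad, then the finger opening in m, from 0 to 0.0854. A call has 1 to 5 rows; each row is the pose to reach, as a shift and turn from the pose measured when the call began, along the tool's axes at that moment; what a row does not reach only later rows make up. A row lasts 1/10 s, in which the tool goes at most 50 mm and 8.59 degrees, less where a joint would pass 70% of its speed; a pose out of reach is approached as far as the arm can. A call with a gripper value outside its range is refused whole. The fingers move at their own pace and stop on an object; "grip_force" is the grip in N (left out, the last holds). Time passes only in rows, so rows that repeat a pose let the fingers close. It gives the time, the measured TCP pose, the force and the opening at its end, in the units of the state.
- bot.read_state(): the state, without advancing time (a new reading comes with each control period).
- bot.capture(name): name is "scene" or "side" or "wrist"; returns a dict with "image" (400x640x3 uint8, blue, green, red), "camera_matrix" (3x3 intrinsics, pixels), "k1" (the pictures are not rectified: a ray, as slopes to the right and down, at radius r is drawn at 1 + k1 r^2 times it, then the intrinsics apply), "xyz" and "attitude" of the camera in the world. Camera axes: x right, y down, z forward; pixel columns grow to the right and rows downward; lengths in m; the calibration is good to about 2 mm. A picture is of the moment at which its call begins. There is no depth.
- bot.hand_in(): hands the job in, once; it reports no verdict.
The state is a dict: "t": time; "q": joint angles; "joint_vel": joint speeds; "joint_efforts": joint torques, N m; "eef_pos": TCP position; "eef_rot": TCP orientation; "ft_force": force on the tool from outside, world axes, zero at the start; "torque": the same for the moment, N m; "grip_width": opening from 0.0 (shut) to 1.0 (fully open).
Only numpy, scipy, OpenCV 4.12 (cv2) and the standard library are available. Lean on these libraries where they do the work, as an engineer would, in place of code of your own. Each camera call takes 0.05 s, during which the arm holds its last target. There are 200 camera calls.

### The job

Close the biscuit mould: lower the cover plate over the two pins of the wooden lower half until it rests flush. Then push the closed mould across the table to its parking place under the wire cooling shelf, so that it lies squarely and wholly on the black mat with its far side against the wooden stop bar. Do not bump the shelf, and leave the other things on the table where they are.

Things in the scene. Friction and masses are not known exactly. Their poses are not given: they have to be found in the camera images.
- mould: Lower half of the mould: loose wooden block lying flat, 110 (x) by 150 (y) by 34 mm high, about 0.45 kg. Origin: centre of underside; z up. Two upright steel pins, 12 mm thick with tapered tips, stand 20 mm above its top at x = 0, y = -55 and +55 mm. Half round is the same. Pushing the closed mould along the table takes about 5 to 18 N.
- cover: Cover: loose flat aluminium plate 110 (x) by 150 (y) by 10 mm, about 0.35 kg, with 15 mm through holes at x = 0, y = -55 and +55 mm for the pins. On it a dark wooden grip bar, 16 mm thick (x), 70 mm long (y), from 10 to 42 mm above the underside. Origin: centre of underside; z up. Starts flat on the table at the left or right. Half round is the same.
- seat (a point): Centre of the top face of the mould's lower half, 34 mm above its underside, where the cover's origin comes when seated (pins then stand 10 mm out of the plate); axes as the mould's.
- shelf: Fixed wire cooling shelf on four 12 mm legs at its corners, over the far part of the table, front open to the robot. Origin as spot; x points away from the robot, in through the open front; y left; z up; slightly turned. Deck 170 to 178 mm above the table, x = -95 (front edge) to +165 mm, y = -230 to +230 mm, biscuits on its rear half.
- spot (a point): On the table under the shelf: the mould's origin when centred on the mat and touching the stop bar, its x and y along this point's x and y (same as the shelf's). Parked, the mould's near side lies 40 mm behind the deck's front edge, so the pushing tool must lean back.
- stop (a point): Middle of the near face of the wooden stop bar, on the table (55 mm beyond spot in the shelf's x). The bar is fixed, 20 mm high, 260 mm long along y. The black mat, 0.8 mm thin and no obstacle, lies in front of it: 120 mm deep (x) and 180 mm wide (y), centred on it.
- bowl: Bystander: wooden bowl with biscuits, 124 mm across, 55 mm high; it stands at the left or the right, on the side where the cover is not. Origin: centre of its underside.
- cutter: Bystander: steel ring cutter, 68 mm across, 18 mm high, under the left part of the shelf, beside the mat. Origin: centre of its underside.
- cutter_small: Bystander: steel ring cutter, 54 mm across, 18 mm high, near the robot. Origin: centre of its underside.
- mug: Bystander: white mug, 80 mm across, 85 mm high, at the right, in front of the tin. Origin: centre of its underside.
- jar: Bystander: glass jar, 72 mm across, 100 mm high, to the left of the shelf. Origin: centre of its underside.
- tin: Bystander: tin, 80 mm across, 110 mm high, to the right of the shelf. Origin: centre of its underside.
Things that resemble listed ones, but are neither listed nor needed, are in the scene too. Leave any turquoise look-alike of the cover alone.

How it is judged:
On the way, in this order (a step that is already met when the one before it is completed fails the run):
1. the cover plate rests flush on the mould's lower half, over both pins (horizontal distance between cover and seat below 0.005 m and z of cover in the frame of mould between 0.031 and 0.0365 m and angle between the x axis of cover and the x axis of mould, either way round below 0.06 rad and angle between the z axis of cover and the z axis of mould, either way round below 0.025 rad), for 0.2 s.
2. the closed mould lies under the shelf, at the stop bar (x of mould in the frame of spot above -0.012 m), for 0.2 s.
At the end, for the whole second after the job is handed in: Cover seated over both pins: within 5 mm of seat, at most 2.5 mm above flush, parallel within 0.025 rad, square within 0.06 rad. Mould flat and still on the mat: at most 10 mm short of (8 mm beyond) spot along x, within 15 mm along y, turned within 0.08 rad (all of step 1 and x of mould in the frame of spot between -0.01 and 0.008 m and y of mould in the frame of spot between -0.015 and 0.015 m and angle between the x axis of mould and the x axis of spot, either way round below 0.08 rad and angle between mould's own z axis and vertical below 0.03 rad and linear speed of each of mould, cover below 0.01 m/s); the robot touches nothing.
It fails at once if a bystander (bowl, cutters, mug, jar, tin) is moved by more than 25 mm (distance of any of bowl, cutter, cutter_small, mug, jar, tin from where it was at the start of the episode above 0.025 m).
It fails at once if the robot bumps the shelf (more than 10 N) (contact force between any of the arm, the fingers and shelf above 10 N).
It also fails if it takes over 72 s, if anything falls off the work surface, if the arm or the gripper's body presses on something with over 40 N, if the wrist force passes 120 N, or if a joint passes its speed limit or range.

## Working session

There is one attempt and no reset: what is moved stays moved. The work goes in short steps, Python scripts to look and compute and a tool call to move; the robot and the scene stay as the last step left them, time stands still between calls to the robot, and variables do not carry over. Pictures are saved under pics/ and viewed, about 8 in all and at most 12, crops included, and the job is handed in when it is done.

Besides the shell and the picture viewer there is one more tool, called after "Emit:" by a JSON object that holds its "name" and its "arguments". jog_arm: Moves the arm, as the interface text tells. Its arguments: {"type":"object","properties":{"targets":{"type":"array"},"grip_force":{"type":"number"}},"required":["targets"]}

```bash
mkdir -p pics; ls; cat > h.py <<'E'
import numpy as np, cv2, pickle
from scipy.spatial.transform import Rotation as R
from station import bot
def rot(a):
    a=np.array(a,float)
    return R.from_matrix(a) if a.shape==(3,3) else (R.from_quat(a) if a.size==4 else R.from_rotvec(a))
def cap(n,f=None):
    c=bot.capture(n)
    if f: cv2.imwrite('pics/'+f,c['image']); pickle.dump(c,open('pics/'+f+'.pkl','wb'))
    return c
def load(f): return pickle.load(open('pics/'+f+'.pkl','rb'))
def onplane(c,uv,z):
    uv=np.array(uv,float).reshape(-1,1,2)
    s=cv2.undistortPoints(uv,np.array(c['camera_matrix'],float),np.array([c['k1'],0,0,0.]))[:,0]
    d=rot(c['attitude']).apply(np.c_[s,np.ones(len(s))]); o=np.array(c['xyz'])
    return o+d*((z-o[2])/d[:,2])[:,None]
def proj(c,P):
    P=np.array(P,float).reshape(-1,3)
    q=rot(c['attitude']).inv().apply(P-np.array(c['xyz']))
    return cv2.projectPoints(q,np.zeros(3),np.zeros(3),np.array(c['camera_matrix'],float),np.array([c['k1'],0,0,0.]))[0][:,0]
def totool(p,Rw,st=None):
    "shift+turn in tool axes to reach TCP p, rotation Rw"
    st=st or bot.read_state(); R0=rot(st['eef_rot'])
    return np.round(R0.inv().apply(np.array(p)-st['eef_pos']),4), np.round((R0.inv()*Rw).as_rotvec(),4)
E
python3 - <<'E'
from h import *
s=bot.read_state(); print(s)
for n in ['scene','side']:
    c=cap(n,n+'0.png'); print(n,c['xyz'],c['attitude'],c['k1'],c['camera_matrix'])
a=[load(n+'0.png')['image'] for n in ['scene','side']]
E
```

```text
pics
{'t': 0.0, 'q': array([-1.33301541e+00,  2.87175230e-01,  1.57818612e+00,  1.48111526e-06,
        1.27859118e+00, -1.50013331e-01]), 'joint_vel': array([-1.00474569e-03, -1.60809745e-03, -9.39330808e-05,  1.53910917e-03,
        3.44315431e-03, -2.59992171e-04]), 'joint_efforts': array([ 1.95426233e-03, -4.05980480e+01, -2.92623639e+01, -1.99525670e-05,
        5.83407222e-03, -4.02653015e-06]), 'eef_pos': array([ 0.25511195, -0.62422277,  0.22993586]), 'eef_rot': array([-2.60652528,  1.75088671,  0.00273074]), 'ft_force': array([-0.18765753, -0.11359904, -0.36470467]), 'torque': array([ 0.01877218, -0.00685873, -0.04689756]), 'grip_width': 1.0010839132763965}
scene [ 0.88179646 -0.71171447  0.91731483] [-2.29723652 -0.66872344  0.25934945] -0.05147896700640852 [[371.38775617   0.         322.03668969]
 [  0.         371.38775617 197.04860548]
 [  0.           0.           1.        ]]
side [ 0.28808331 -1.27854261  0.9851869 ] [-2.19893143  0.13431339 -0.06318693] -0.07463638802482511 [[497.74234024   0.         314.46640014]
 [  0.         497.74234024 196.45728082]
 [  0.           0.           1.        ]]
```

View pics/scene0.png

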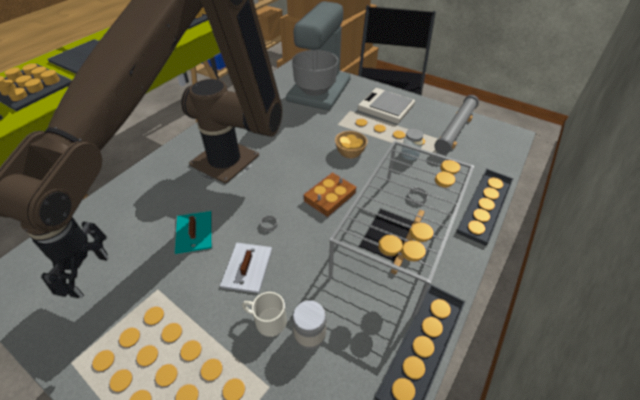

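View pics/side0.png

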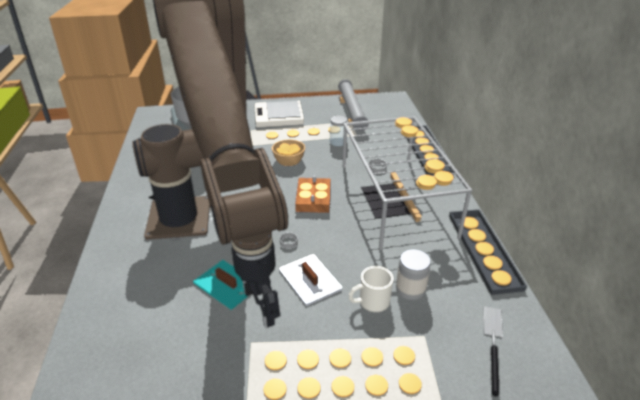

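The cover could be confused with two things. One is the white/aluminium plate with a dark bar, at scene (247,267) and side (310,278). The other is the turquoise look-alike, at scene (193,232) and side (222,284). I choose the aluminium one. The mould is at scene (330,194) and side (313,195). I'll check both in one close mosaic.

```bash
python3 - <<'E'
from h import *
a=load('scene0.png')['image'];b=load('side0.png')['image']
def cr(i,x,y,w,h,W,H): return cv2.resize(i[y:y+h,x:x+w],(W,H),interpolation=cv2.INTER_CUBIC)
t=np.hstack([cr(a,215,235,65,65,260,260),cr(a,295,165,65,65,260,260),cr(b,275,245,70,65,280,260)])
u=np.hstack([cr(a,320,130,160,160,340,340),cr(b,330,105,150,110,460,340)])
cv2.imwrite('pics/m1.png',np.vstack([t,u]))
E
```

```text
(no output)
```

View pics/m1.png

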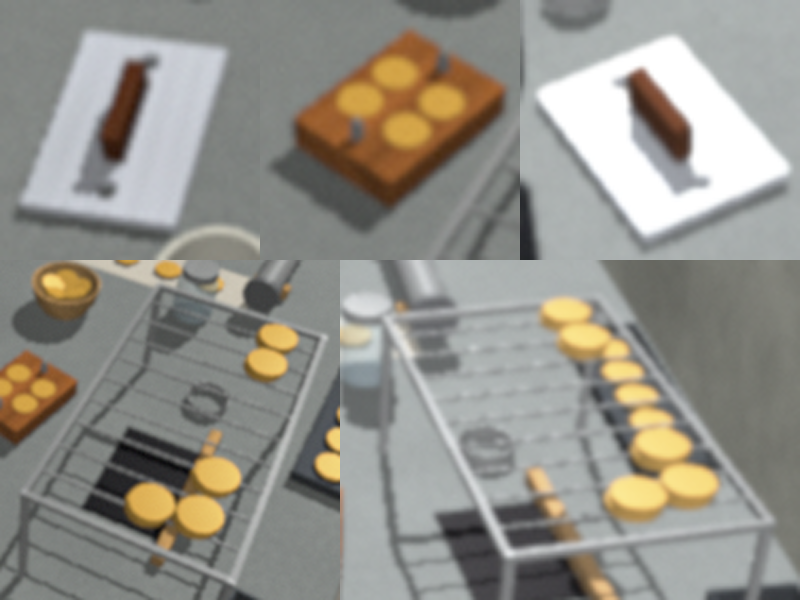

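Aluminium plate with the holes confirmed: corners in the scene crop, two pin holes shaded beside the bar. The mould has its pins at scene ≈(319,197) and (340,180). The mat's front corners are at scene ≈(381,210) and (360,245). Now I'll measure.

```bash
cat >> h.py <<'E'
from scipy.optimize import least_squares
def fitpose(P,Q):
    "2D rigid: model P -> world Q"
    f=lambda v:(R.from_euler('z',v[2]).as_matrix()[:2,:2]@np.array(P).T+np.array(v[:2])[:,None]-np.array(Q).T).ravel()
    r=min((least_squares(f,[*np.mean(Q,0),t]) for t in (-2,0,2)),key=lambda r:r.cost)
    return r.x, np.abs(r.fun).max()
def rect(c,m,z):
    cn=max(cv2.findContours(m.astype(np.uint8),cv2.RETR_EXTERNAL,cv2.CHAIN_APPROX_NONE)[0],key=cv2.contourArea)
    w=onplane(c,cn.reshape(-1,2),z)[:,:2]
    (x,y),(a,b),t=cv2.minAreaRect((w*1000).astype(np.float32))
    if a>b: t+=90   # t: direction of short side = model x
    return x/1000,y/1000,sorted((a,b)),((t+90)%180)-90
E
python3 - <<'E'
from h import *
S=load('scene0.png');D=load('side0.png')
# plate
for n,c,(x,y,w,h) in (('scene',S,(215,238,62,58)),('side',D,(275,250,70,58))):
    hsv=cv2.cvtColor(c['image'],cv2.COLOR_BGR2HSV); m=np.zeros((400,640),np.uint8)
    m[y:y+h,x:x+w]=(hsv[y:y+h,x:x+w,2]>150)&(hsv[y:y+h,x:x+w,1]<60)
    print('plate',n,rect(c,m,.01))
    hb=cv2.inRange(hsv,(0,90,20),(14,255,140)); k=np.zeros_like(hb);k[y+5:y+h-5,x+15:x+w-15]=hb[y+5:y+h-5,x+15:x+w-15]
    print(' bar pix',k.sum()//255, onplane(c,np.argwhere(k).mean(0)[::-1],.026).round(4)[0,:2])
# mould top corners
q=[(304.2,195),(327,208),(356.2,188),(333.7,173)]
gray=cv2.cvtColor(S['image'],cv2.COLOR_BGR2GRAY)
w=onplane(S,q,.034)[:,:2];print('mould',w.round(3),[round(np.linalg.norm(w[i]-w[i-1]),3) for i in range(4)])
pw=onplane(S,[(319,199.5),(340.3,183)],.034)[:,:2];print('pins',pw,np.linalg.norm(pw[0]-pw[1]))
hsv=cv2.cvtColor(D['image'],cv2.COLOR_BGR2HSV)
mm=np.zeros((400,640),np.uint8);mm[172:220,290:338]=cv2.inRange(hsv,(3,90,60),(30,255,255))[172:220,290:338]
print('mould side',rect(D,mm,.03))
F=[(-.095,.23),(-.095,-.23),(.165,.23),(.165,-.23)]
for c,q in((S,[(395.3,144.1),(331.8,239.2),(472.9,166.2),(430.6,281.5)]),(D,[(345.7,123.9),(384.8,200.5),(414.1,118.7),(469.6,189.8)])):
    w=onplane(c,q,.176)[:,:2];print('shelf',w.round(3).tolist(),fitpose(F,w))
print('mat',onplane(S,[(381.2,210),(360,245.3)],0)[:,:2],onplane(D,[(361.6,187.5)],0)[:,:2])
E
```

```text
plate scene (0.38437814331054687, -0.32007437133789063, [114.69855499267578, 154.21580505371094], 23.643518447875977)
 bar pix 119 [ 0.3838 -0.3208]
plate side (0.38684686279296876, -0.3205434875488281, [196.96713256835938, 215.57763671875], -7.054435729980469)
 bar pix 127 [ 0.3868 -0.3228]
mould [[ 0.38  -0.016]
 [ 0.474 -0.025]
 [ 0.509  0.106]
 [ 0.406  0.129]] [np.float64(0.148), np.float64(0.095), np.float64(0.135), np.float64(0.105)]
pins [[ 0.43194951 -0.00679463]
 [ 0.45138572  0.09806317]] 0.10664390982081472
mould side (0.43662802124023437, 0.03165440368652344, [107.40332794189453, 188.606201171875], -8.237617492675781)
shelf [[0.579, 0.22], [0.605, -0.218], [0.824, 0.251], [0.859, -0.2]] (array([0.68157671, 0.01056248, 0.07557966]), np.float64(0.01299926612717392))
shelf [[0.575, 0.227], [0.606, -0.222], [0.821, 0.236], [0.856, -0.203]] (array([0.67961213, 0.00712689, 0.06942589]), np.float64(0.011652345152698751))
mat [[ 0.61440118  0.09142925]
 [ 0.62357493 -0.07417098]] [[0.61306676 0.09063617]]
```

The plate measures 115×154 mm in the scene view against 110×150, so it holds. The side mask leaked, but its bar centroid agrees within 3 mm. The mould is at about (0.442,0.046), yaw ≈ -0.18, and the spot at about (0.681,0.009), yaw ≈ 0.07. Next I'll go above the cover.

```bash
cat >> h.py <<'E'
def down(yaw,lean=0):
    "tool pointing down, tool x along world yaw; lean: tilt about tool axes later"
    x=np.array([np.cos(yaw),np.sin(yaw),0]);z=np.array([0,0,-1.]);return R.from_matrix(np.c_[x,np.cross(z,x),z])
E
python3 - <<'E'
from h import *
print(rot(bot.read_state()['eef_rot']).as_matrix().round(3))
for y in (np.radians(23.6),np.radians(23.6)-np.pi): print(totool((.385,-.321,.18),down(y)))
E
```

```text
[[ 0.378 -0.926 -0.   ]
 [-0.926 -0.378  0.002]
 [-0.002 -0.    -1.   ]]
(array([-0.2316, -0.2349,  0.0506]), array([-2.000e-03,  1.400e-03, -1.595e+00]))
(array([-0.2316, -0.2349,  0.0506]), array([1.4000e-03, 1.9000e-03, 1.5466e+00]))
```

Emit:
{"name": "jog_arm", "arguments": {"targets": [[-0.2316,-0.2349,0.0506,0,0,-1.595,0.085],[-0.2316,-0.2349,0.0506,0,0,-1.595,0.085],[-0.2316,-0.2349,0.0506,0,0,-1.595,0.085],[-0.2316,-0.2349,0.0506,0,0,-1.595,0.085],[-0.2316,-0.2349,0.0506,0,0,-1.595,0.085]]}}

```text
t: 0.6
eef_pos: [0.3525, -0.3955, 0.1921]
eef_rot: [-3.068, 0.666, 0.001]
ft_force: [0.2, -0.2, 0.9]
grip_width: 0.995
```

```bash
python3 - <<'E'
from h import *
print(bot.read_state()['q'].round(3),totool((.385,-.321,.18),down(np.radians(23.6))))
E
```

```text
[-1.035e+00  3.000e-03  1.968e+00  1.000e-03  1.172e+00 -6.080e-01] (array([-0.0013, -0.0812,  0.0122]), array([-2.000e-03,  1.000e-04, -8.393e-01]))
```

Emit:
{"name": "jog_arm", "arguments": {"targets": [[-0.0013,-0.0812,0.0122,-0.002,0,-0.839,0.085],[-0.0013,-0.0812,0.0122,-0.002,0,-0.839,0.085],[-0.0013,-0.0812,0.0122,-0.002,0,-0.839,0.085],[-0.0013,-0.0812,0.0122,-0.002,0,-0.839,0.085],[-0.0013,-0.0812,0.0122,-0.002,0,-0.839,0.085]]}}

```text
t: 1.1
eef_pos: [0.3849, -0.3202, 0.1796]
eef_rot: [-3.1, -0.507, 0.001]
ft_force: [-0.3, -0.3, -0.2]
grip_width: 0.996
```

Emit:
{"name": "jog_arm", "arguments": {"targets": [[0,0,0,0,0,-0.12,0.085],[0,0,0,0,0,-0.12,0.085]]}}

```text
t: 1.3
eef_pos: [0.3847, -0.3197, 0.179]
eef_rot: [-3.063, -0.692, 0.001]
ft_force: [-0.3, -0.2, -0.4]
grip_width: 0.991
```

```bash
python3 - <<'E'
from h import *
print(bot.read_state()['q'].round(3),totool((.385,-.321,.18),down(np.radians(23.6))))
c=cap('wrist','w1.png');print(c['xyz'],c['attitude'],c['camera_matrix'],c['k1'])
E
```

```text
[-0.896 -0.052  2.046 -0.     1.149 -1.341] (array([-0.0003,  0.0013, -0.001 ]), array([-0.002 ,  0.0005,  0.0324]))
[ 0.35290297 -0.25458789  0.32099667] [2.79032215 0.6313556  0.09163504] [[290.49183489   0.         319.26073525]
 [  0.         290.49183489 199.72534701]
 [  0.           0.           1.        ]] 0.008611806813552648
```

View pics/w1.png

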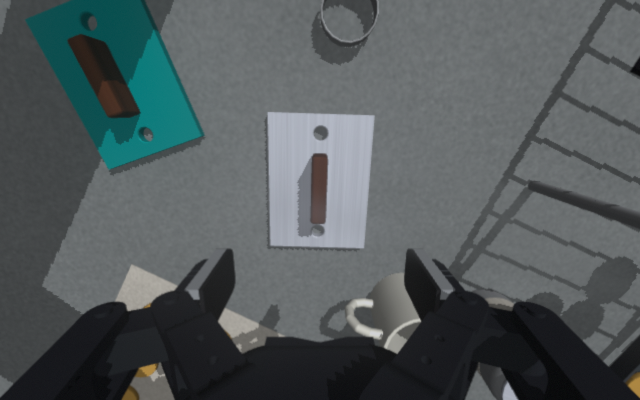

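```bash
python3 - <<'E'
from h import *
c=load('w1.png');hsv=cv2.cvtColor(c['image'],cv2.COLOR_BGR2HSV)
m=np.zeros((400,640),np.uint8);m[105:256,255:385]=((hsv[...,2]>125)&(hsv[...,1]<50))[105:256,255:385]
r=rect(c,m,.01);print(r)
w=onplane(c,[(321,132),(318,230.5)],.01)[:,:2];print('holes',w,w.mean(0),np.linalg.norm(w[0]-w[1]),np.degrees(np.arctan2(*(w[0]-w[1])[::-1]))-90)
k=np.zeros((400,640),np.uint8);k[145:230,300:335]=cv2.inRange(hsv,(0,90,20),(14,255,160))[145:230,300:335]
print(rect(c,k,.042))
mw=onplane(S:=load('scene0.png'),[(271,310)],.085);print('mug',mw)
print(totool((*w.mean(0),.06),down(np.radians(r[3]))),totool((r[0],r[1],.06),down(np.radians(r[3]))))
E
```

```text
(0.3844452819824219, -0.3213128356933594, [111.34861755371094, 150.70359802246094], 23.7222843170166)
holes [[ 0.36236676 -0.26991627]
 [ 0.40706    -0.37119837]] [ 0.38471338 -0.32055732] 0.11070478712464395 23.810659870095947
(0.37191064453125, -0.2902908935546875, [0.0, 0.0], 0.0)
mug [[ 0.55833224 -0.41926994  0.085     ]]
(array([-0.0003,  0.0008,  0.1191]), array([-0.0018,  0.0005,  0.0278])) (array([-0.0008,  0.0014,  0.1191]), array([-0.0018,  0.0005,  0.0278]))
```

The sizes match (111×151 mm, holes 110.7 mm apart). I'll descend and grip.

Emit:
{"name": "jog_arm", "arguments": {"targets": [[-0.0005,0.001,0.05,-0.0018,0,0.028,0.06],[-0.0005,0.001,0.1,-0.0018,0,0.028,0.06],[-0.0005,0.001,0.13,-0.0018,0,0.028,0.06],[-0.0005,0.001,0.15,-0.0018,0,0.028,0.06],[-0.0005,0.001,0.165,-0.0018,0,0.028,0.06]]}}

```text
t: 1.85
eef_pos: [0.3836, -0.3198, 0.0119]
eef_rot: [-3.073, -0.64, 0.003]
ft_force: [-0.3, -0.4, 0.2]
grip_width: 0.7
```

Emit:
{"name": "jog_arm", "arguments": {"targets": [[0,0,0,0,0,0,0.06]]}}

```text
t: 1.95
eef_pos: [0.3823, -0.3183, 0.0096]
eef_rot: [-3.069, -0.635, 0.007]
ft_force: [0.4, -0.1, 0.1]
grip_width: 0.701
```

```bash
python3 - <<'E'
from h import *
s=bot.read_state();print(s['ft_force'],s['grip_width'],s['eef_pos'],totool((.3846,-.321,.015),down(np.radians(23.75))))
E
```

```text
[ 0.36452035 -0.06999989  0.07309431] 0.7007683682384183 [ 0.38226436 -0.3183077   0.00963614] (array([ 0.0011,  0.0034, -0.0054]), array([-0.0081,  0.0027, -0.0065]))
```

Emit:
{"name": "jog_arm", "arguments": {"targets": [[0.001,0.0034,-0.0054,-0.008,0.0027,-0.0065,0.06],[0.001,0.0034,-0.0054,-0.008,0.0027,-0.0065,0.06],[0.001,0.0034,-0.0054,-0.008,0.0027,-0.0065,0.0],[0.001,0.0034,-0.0054,-0.008,0.0027,-0.0065,0.0],[0.001,0.0034,-0.0054,-0.008,0.0027,-0.0065,0.0]], "grip_force": 60}}

```text
t: 2.45
eef_pos: [0.3848, -0.3213, 0.0156]
eef_rot: [3.074, 0.646, 0.001]
ft_force: [0.2, -0.5, 0.5]
grip_width: 0.196
```

Emit:
{"name": "jog_arm", "arguments": {"targets": [[0,0,0,0,0,0,0],[0,0,0,0,0,0,0],[0,0,0,0,0,0,0]]}}

```text
t: 2.75
eef_pos: [0.3848, -0.3214, 0.0158]
eef_rot: [3.073, 0.646, 0.001]
ft_force: [-0.7, 0.3, 0.9]
grip_width: 0.173
```

```bash
python3 - <<'E'
from h import *
s=bot.read_state();print(s['ft_force'],s['grip_width'],s['eef_pos'],totool((.3846,-.321,.015),down(np.radians(23.75))))
E
```

```text
[-0.72839817  0.26266064  0.89220303] 0.17278709304857057 [ 0.38480888 -0.32139671  0.01576393] (array([-0.    , -0.0004,  0.0008]), array([ 0.001 , -0.0002, -0.0001]))
```

Gripped: opening about 15 mm. I'll lift, then go to a waypoint from which the wrist camera sees the mould past the plate.

Emit:
{"name": "jog_arm", "arguments": {"targets": [[0,0,-0.03,0,0,0,0],[0,0,-0.07,0,0,0,0],[0,0,-0.11,0,0,0,0],[0,0,-0.14,0,0,0,0],[0,0,-0.15,0,0,0,0]]}}

```text
t: 3.25
eef_pos: [0.3857, -0.3223, 0.1687]
eef_rot: [3.069, 0.645, 0.005]
ft_force: [0.3, -1.1, -3.3]
grip_width: 0.178
```

```bash
python3 - <<'E'
from h import *
s=bot.read_state();print(s['ft_force'],s['grip_width'],s['eef_pos'],totool((.44,-.16,.17),down(np.radians(-10.3))))
E
```

```text
[ 0.33880907 -1.12686126 -3.32609491] 0.17780896404547789 [ 0.38571357 -0.32230957  0.16865549] (array([ 0.1151, -0.1267, -0.0019]), array([ 0.0054, -0.0035,  0.5942]))
```

Emit:
{"name": "jog_arm", "arguments": {"targets": [[0.023,-0.025,0,0,0,0.12,0],[0.046,-0.051,0,0.002,0,0.24,0],[0.069,-0.076,0,0.003,0,0.36,0],[0.092,-0.101,-0.001,0.004,0,0.48,0],[0.115,-0.127,-0.002,0.005,-0.003,0.594,0]]}}

```text
t: 3.75
eef_pos: [0.4387, -0.1577, 0.1674]
eef_rot: [-3.126, 0.29, 0.005]
ft_force: [0.4, -0.6, -4.6]
grip_width: 0.175
```

Emit:
{"name": "jog_arm", "arguments": {"targets": [[0,-0.001,0,0,0,0.02,0],[0,-0.001,0,0,0,0.02,0],[0,-0.001,0,0,0,0.02,0]]}}

```text
t: 4.05
eef_pos: [0.4381, -0.1568, 0.166]
eef_rot: [-3.123, 0.32, 0.009]
ft_force: [0.1, -1.1, -3.6]
grip_width: 0.178
```

```bash
python3 - <<'E'
from h import *
s=bot.read_state();print(s['ft_force'],s['grip_width'],s['eef_pos'],totool((.44,-.16,.17),down(np.radians(-10.3))))
cap('wrist','w2.png')
E
```

```text
[ 0.10579302 -1.10721112 -3.60418809] 0.17807510295292006 [ 0.43806331 -0.15682602  0.16599016] (array([ 0.0025,  0.0027, -0.004 ]), array([-0.002 ,  0.0058, -0.0245]))
```

View pics/w2.png

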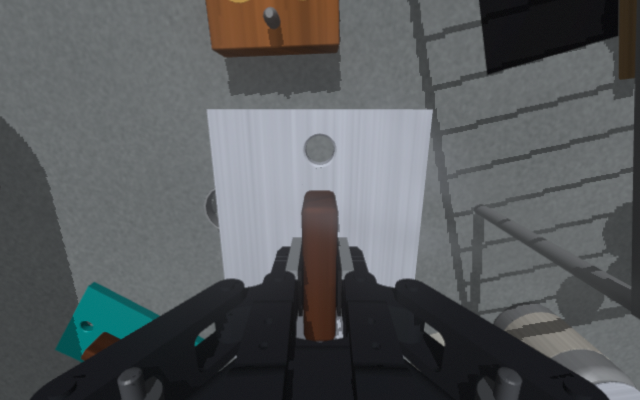

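The wrist view shows the held plate square in the jaws, with its hole at (320,149). The near pin of the mould is at (272,18), and the mat's right front corner is at (488,72). To see both pins at once I'll raise and advance a little.

Emit:
{"name": "jog_arm", "arguments": {"targets": [[0,-0.01,-0.04,0,0.003,-0.0245,0],[0.002,-0.02,-0.08,0,0.0058,-0.0245,0],[0.002,-0.035,-0.12,-0.002,0.0058,-0.0245,0],[0.002,-0.035,-0.13,-0.002,0.0058,-0.0245,0],[0.002,-0.035,-0.13,-0.002,0.0058,-0.0245,0]]}}

```text
t: 4.6
eef_pos: [0.4486, -0.125, 0.2983]
eef_rot: [3.126, -0.284, 0.007]
ft_force: [-0.9, 0.4, -4.2]
grip_width: 0.175
```

```bash
python3 - <<'E'
from h import *
s=bot.read_state();print(s['eef_pos'],s['joint_vel'].round(3))
c=cap('wrist','w3.png')
cv2.imwrite('pics/w3c.png',cv2.resize(c['image'][:150,150:640],None,fx=1.6,fy=1.6,interpolation=cv2.INTER_CUBIC))
E
```

```text
[ 0.44861611 -0.12503522  0.29826941] [-0.008  0.034  0.08   0.001 -0.009  0.002]
```

View pics/w3c.png

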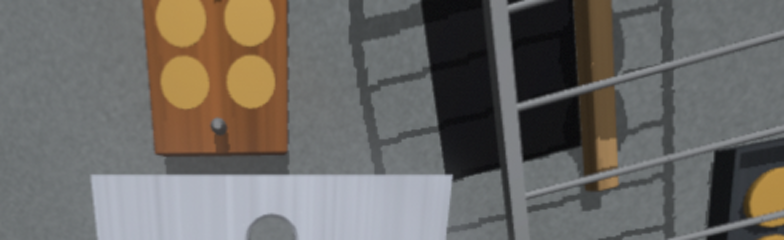

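```bash
python3 - <<'E'
from h import *
f=lambda p:np.array(p)/1.6+[150,0]
c=load('w3.png');c2=load('w2.png')
cor=onplane(c,f([(157,153),(287,152)]),.034)[:,:2];print('corners',cor,np.linalg.norm(cor[0]-cor[1]),np.degrees(np.arctan2(*(cor[1]-cor[0])[::-1])))
L=onplane(c,f([(157,153),(145,0)]),.034)[:,:2];Rr=onplane(c,f([(287,152),(287,0)]),.034)[:,:2]
for e in(L,Rr): print('edge yaw',np.degrees(np.arctan2(*(e[1]-e[0])[::-1]))-90,e.round(4).tolist())
tip=onplane(c,f([(218,123),(219.5,0)]),.054)[:,:2];print('tips w3',tip,np.linalg.norm(tip[0]-tip[1]))
print('tip w2',onplane(c2,[(270.5,13)],.054),'corners w2',onplane(c2,[(212,48.5),(338.5,46.5)],.034)[:,:2])
hsv=cv2.cvtColor(c['image'],cv2.COLOR_BGR2HSV)
m=np.zeros((400,640),np.uint8);m[:75,235:335]=cv2.inRange(hsv,(17,110,120),(32,255,255))[:75,235:335]
n,l,st,ce=cv2.connectedComponentsWithStats(m);print(st[1:],ce[1:]);
for i in range(1,n):
    if st[i,4]>200: print(onplane(c,ce[i],.036)[0,:2].round(4))
print('mat',onplane(c,f([(447,180),(422,0)]),0)[:,:2],'right edge far pt',onplane(c,f([(583,148)]),0)[:,:2])
b=onplane(c,f([(592,190),(577,0)]),.02)[:,:2];print('bar near top edge',b,np.degrees(np.arctan2(*(b[1]-b[0])[::-1]))-90)
print('deck front edge',onplane(c,f([(518,240),(485,0)]),.174)[:,:2])
print('w2 mat',onplane(c2,[(488,73),(481,0)],0)[:,:2],'stopbar end',onplane(c2,[(619,78)],.02)[:,:2])
E
```

```text
corners [[ 0.37434558 -0.01568335]
 [ 0.47952325 -0.03396427]] 0.10675455341554094 -9.860072792566102
edge yaw -9.690831227389324 [[0.3743, -0.0157], [0.3926, 0.0909]]
edge yaw -9.739282027574063 [[0.4795, -0.034], [0.4977, 0.0721]]
tips w3 [[ 0.42997018 -0.00482151]
 [ 0.44828992  0.07448778]] 0.08139764547730026
tip w2 [[ 0.42978563 -0.00602648  0.054     ]] corners w2 [[ 0.37262161 -0.01522972]
 [ 0.47835956 -0.03545176]]
[[247   0  32  30 786]
 [290   0  32  29 771]
 [250  35  31  33 796]
 [292  34  30  34 802]] [[262.78753181  13.03053435]
 [305.35278859  12.70817121]
 [265.10301508  51.07160804]
 [306.36783042  50.51122195]]
[0.4158 0.0724]
[0.4666 0.0636]
[0.4088 0.0314]
[0.4599 0.0228]
mat [[ 0.61983604 -0.0820073 ]
 [ 0.60948475  0.06284437]] right edge far pt [[ 0.74052941 -0.07666373]]
bar near top edge [[ 0.73590557 -0.11197539]
 [ 0.7214907   0.0355393 ]] 5.581122125938364
deck front edge [[ 0.59396458 -0.11074829]
 [ 0.58097852  0.01122336]]
w2 mat [[ 0.61960191 -0.08180295]
 [ 0.61566512 -0.01837687]] stopbar end [[ 0.72376107 -0.11082273]]
```

```bash
python3 - <<'E'
from h import *
T={'w2.png':((.43806,-.15683,.16599),(-3.123,.32,.009)),'w3.png':((.44862,-.12504,.29827),(3.126,-.284,.007))}
for n,(p,r) in T.items():
    c=load(n); g=cv2.cvtColor(c['image'],cv2.COLOR_BGR2GRAY)[132:168,300:342]
    m=(g<np.percentile(g,75)-25).astype(np.uint8); k,l,st,ce=cv2.connectedComponentsWithStats(m); i=1+st[1:,4].argmax()
    w=onplane(c,ce[i]+[300,132],p[2]-.0058)[0]; print(n,ce[i]+[300,132],st[i],w,'in tool',rot(r).inv().apply(w-p).round(4))
y=np.radians(-9.75)
print(totool((.4391,.0488,.12),down(y)))
E
```

```text
w2.png [319.24421594 148.4125964 ] [  3   1  33  31 778] [ 0.4484757  -0.10236328  0.16019   ] in tool [-0.0008 -0.0554  0.0059]
w3.png [319.27365729 148.50895141] [  4   1  32  32 782] [ 0.45781871 -0.07038396  0.29247   ] in tool [-0.0008 -0.0554  0.0057]
(array([-0.0397, -0.1691,  0.1756]), array([ 0.0006, -0.0003, -0.0113]))
```

Emit:
{"name": "jog_arm", "arguments": {"targets": [[-0.01,-0.04,0.03,0,0,0,0],[-0.02,-0.08,0.06,0,0,0,0],[-0.03,-0.12,0.1,0,0,-0.005,0],[-0.038,-0.16,0.14,0,0,-0.01,0],[-0.039,-0.169,0.175,0,0,-0.011,0]]}}

```text
t: 5.15
eef_pos: [0.4382, 0.0496, 0.1183]
eef_rot: [3.13, -0.266, -0.002]
ft_force: [1.3, 0.2, -3.8]
grip_width: 0.175
```

Emit:
{"name": "jog_arm", "arguments": {"targets": [[0,0,0,0,0,0,0]]}}

```text
t: 5.25
eef_pos: [0.43, 0.0517, 0.1087]
eef_rot: [-3.13, 0.262, 0.034]
ft_force: [-1.4, -0.4, -5.4]
grip_width: 0.173
```

```bash
python3 - <<'E'
from h import *
s=bot.read_state();print(s['q'].round(3));print(totool((.4398,.0483,.075),down(np.radians(-9.75))))
E
```

```text
[-0.115 -0.105  2.239 -0.     1.03   0.052]
(array([0.0109, 0.0017, 0.0335]), array([0.0013, 0.0216, 0.0029]))
```

Emit:
{"name": "jog_arm", "arguments": {"targets": [[0.0109,0.0017,0,0.0013,0.0216,0.0029,0],[0.0109,0.0017,0.01,0.0013,0.0216,0.0029,0],[0.0109,0.0017,0.025,0.0013,0.0216,0.0029,0],[0.0109,0.0017,0.03,0.0013,0.0216,0.0029,0],[0.0109,0.0017,0.03,0.0013,0.0216,0.0029,0]]}}

```text
t: 5.75
eef_pos: [0.4402, 0.0473, 0.0786]
eef_rot: [3.13, -0.269, 0.0]
ft_force: [0.6, 0.8, -3.8]
grip_width: 0.177
```

```bash
python3 - <<'E'
from h import *
s=bot.read_state();print(s['joint_vel'].round(3));print(totool((.4398,.0483,.0498),down(np.radians(-9.75))))
E
```

```text
[ 0.009 -0.016 -0.013 -0.     0.006  0.002]
(array([-0.0005, -0.0009,  0.0288]), array([ 0.0001, -0.0001, -0.0016]))
```

Emit:
{"name": "jog_arm", "arguments": {"targets": [[-0.0005,-0.0009,0,0,0,-0.0016,0],[-0.0005,-0.0009,0,0,0,-0.0016,0],[-0.0005,-0.0009,0.005,0,0,-0.0016,0],[-0.0005,-0.0009,0.01,0,0,-0.0016,0],[-0.0005,-0.0009,0.013,0,0,-0.0016,0]]}}

```text
t: 6.25
eef_pos: [0.4394, 0.0484, 0.065]
eef_rot: [3.13, -0.267, -0.001]
ft_force: [-0.3, 0.5, -2.9]
grip_width: 0.172
```

```bash
python3 - <<'E'
from h import *
s=bot.read_state();print(s['torque'].round(3));print(totool((.4398,.0483,.0498),down(np.radians(-9.75))))
E
```

```text
[ 0.071  0.005 -0.045]
(array([0.0004, 0.    , 0.0152]), array([0.0002, 0.0007, 0.0002]))
```

The pins are entering freely with no side force, so I'll keep lowering.

Emit:
{"name": "jog_arm", "arguments": {"targets": [[0.0004,0,0.004,0,0,0,0],[0.0004,0,0.008,0,0,0,0],[0.0004,0,0.011,0,0,0,0],[0.0004,0,0.014,0,0,0,0],[0.0004,0,0.015,0,0,0,0]]}}

```text
t: 6.75
eef_pos: [0.4395, 0.0484, 0.0497]
eef_rot: [3.13, -0.267, -0.003]
ft_force: [-2.9, 0.8, 1.7]
grip_width: 0.174
```

Emit:
{"name": "jog_arm", "arguments": {"targets": [[0,0,0.0005,0,0,0,0],[0,0,0.0005,0,0,0,0]]}}

```text
t: 6.95
eef_pos: [0.4395, 0.0484, 0.0497]
eef_rot: [3.13, -0.266, -0.004]
ft_force: [-3.3, -0.6, 1.7]
grip_width: 0.173
```

```bash
python3 - <<'E'
from h import *
s=bot.read_state();print(s['ft_force'],s['torque'].round(3),s['eef_pos']);print(totool((.4398,.0483,.0498),down(np.radians(-9.75))))
E
```

```text
[-3.33781323 -0.58447771  1.67671211] [-0.054  0.385 -0.013] [0.43952997 0.04838225 0.04973246]
(array([ 0.0003,  0.    , -0.0001]), array([0.0005, 0.0023, 0.0004]))
```

Seated: the TCP is at 0.0497 against the expected 0.0498, and contact is felt. While still holding the bar I'll slide the closed mould into line with the shelf's axis, staying clear of the deck.

```bash
python3 - <<'E'
from h import *
a=np.array([.4395,.0484,.0497]);b=np.array([.5045,-.0027,.0497])
for f in (.33,.67,1): print(f,totool(a+f*(b-a),down(np.radians(-9.75+14.05*f))))
E
```

```text
0.33 (array([ 0.024,  0.013, -0.   ]), array([ 0.0004,  0.0023, -0.0805]))
0.67 (array([ 0.0487,  0.0264, -0.0001]), array([ 0.0003,  0.0023, -0.1639]))
1 (array([ 0.0727,  0.0394, -0.0001]), array([ 2.000e-04,  2.300e-03, -2.448e-01]))
```

Emit:
{"name": "jog_arm", "arguments": {"targets": [[0.006,0.0033,0,0,0.0023,-0.02,0],[0.012,0.0065,0,0,0.0023,-0.04,0],[0.018,0.01,0,0,0.0023,-0.06,0],[0.024,0.013,0,0,0.0023,-0.08,0],[0.024,0.013,0,0,0.0023,-0.08,0]], "grip_force": 80}}

```text
t: 7.45
eef_pos: [0.4615, 0.0313, 0.0498]
eef_rot: [3.138, -0.141, 0.001]
ft_force: [0.1, 0.7, -0.8]
grip_width: 0.173
```

```bash
python3 - <<'E'
from h import *
s=bot.read_state();print(s['ft_force'],s['torque'].round(3))
a=np.array([.4395,.0484,.0497]);b=np.array([.5045,-.0027,.0497])
for f in (.5,.75,1): print(f,totool(a+f*(b-a),down(np.radians(-9.75+14.05*f))))
E
```

```text
[ 0.1318634   0.65922259 -0.82572377] [0.083 0.178 0.096]
0.5 (array([0.0112, 0.0075, 0.0001]), array([ 0.0003, -0.0008, -0.0422]))
0.75 (array([0.0286, 0.0188, 0.0001]), array([ 0.0003, -0.0008, -0.1035]))
1 (array([0.0459, 0.03  , 0.0002]), array([ 0.0004, -0.0008, -0.1648]))
```

Emit:
{"name": "jog_arm", "arguments": {"targets": [[0.0115,0.0075,0.0001,0,0,-0.042,0],[0.02,0.013,0.0001,0,0,-0.072,0],[0.0286,0.0188,0.0001,0,0,-0.1035,0],[0.037,0.0245,0.0001,0,0,-0.135,0],[0.0459,0.03,0.0002,0,0,-0.165,0]]}}

```text
t: 7.95
eef_pos: [0.5034, -0.0019, 0.0498]
eef_rot: [-3.138, -0.12, 0.005]
ft_force: [-6.9, 3.2, 5.1]
grip_width: 0.173
```

```bash
python3 - <<'E'
from h import *
s=bot.read_state();print(s['ft_force'],s['torque'].round(3))
print(totool((.5045,-.0027,.0497),down(np.radians(4.3))))
S=cap('scene','s1.png');D=cap('side','d1.png')
a=cv2.resize(S['image'][130:280,280:480],(533,400),interpolation=cv2.INTER_CUBIC)
cv2.imwrite('pics/m2.png',np.vstack([a,]))
E
```

```text
[-6.87494931  3.18831456  5.13214483] [0.468 0.857 0.088]
(array([0.001 , 0.0009, 0.0001]), array([-0.0017,  0.0029,  0.0012]))
```

View pics/m2.png

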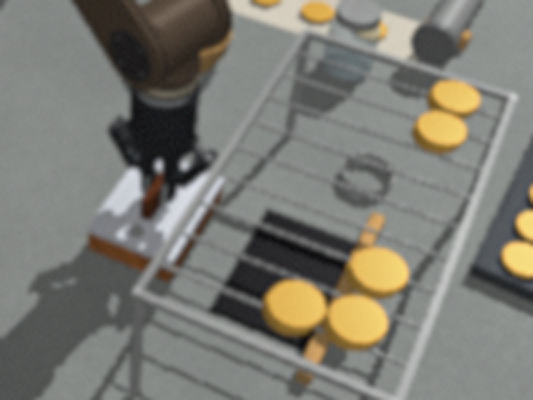

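The mould and cover moved together and lie closed in front of the shelf. I'll release and lift.

Emit:
{"name": "jog_arm", "arguments": {"targets": [[0.001,0.0009,0,-0.0017,0.0029,0,0],[0.001,0.0009,0,-0.0017,0.0029,0,0.06],[0.001,0.0009,0,-0.0017,0.0029,0,0.06],[0.001,0.0009,0,-0.0017,0.0029,0,0.06],[0.001,0.0009,0,-0.0017,0.0029,0,0.06]]}}

```text
t: 8.55
eef_pos: [0.5071, -0.0041, 0.0502]
eef_rot: [3.136, 0.117, 0.011]
ft_force: [0.5, 0.4, 0.1]
grip_width: 0.702
```

Emit:
{"name": "jog_arm", "arguments": {"targets": [[0,0,-0.02,0,0,0,0.06],[-0.01,0,-0.05,0,0,0,0.06],[-0.03,0,-0.08,0,0,0,0.06],[-0.06,0,-0.11,0,0,0,0.06],[-0.08,0,-0.12,0,0,0,0.06]]}}

```text
t: 9.05
eef_pos: [0.427, -0.0102, 0.173]
eef_rot: [3.134, 0.117, 0.02]
ft_force: [0.5, 0.1, 0.6]
grip_width: 0.701
```

```bash
python3 - <<'E'
from h import *
s=bot.read_state();print(s['q'].round(3),s['ft_force'])
c=cap('wrist','w4.png')
E
```

```text
[-2.620e-01 -2.380e-01  2.222e+00 -1.000e-03  1.144e+00 -3.360e-01] [0.49718221 0.14213623 0.57615767]
```

View pics/w4.png

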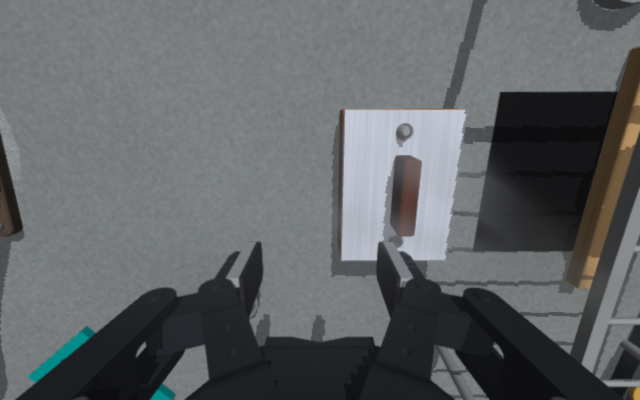

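Wrist view: the cover is seated with both pins through, at (405,130) and (396,240). The mat's near corners are at (500,92) and (474,251), and the bar's near face runs from about (616,92) to (574,250).

```bash
python3 - <<'E'
from h import *
c=load('w4.png')
q=onplane(c,[(342.5,109),(466,110.5),(446,261.5),(341,261.5)],.044)[:,:2]
x,e=fitpose([(-.055,.075),(.055,.075),(.055,-.075),(-.055,-.075)],q);print('mould',x,e)
m=onplane(c,[(500,92),(474,250.5),(616,92),(574,250)],0)[:,:2]
x2,e2=fitpose([(-.065,.09),(-.065,-.09),(.055,.09),(.055,-.09)],m);print('spot',x2,e2,m.round(4).tolist())
b=onplane(c,[(637,50),(569,280)],.02)[:,:2];print('bar',b,'len',np.linalg.norm(b[0]-b[1]),'yaw',np.arctan2(*(b[0]-b[1])[::-1])-np.pi/2)
d=x[:2]-x2[:2];cs,sn=np.cos(x2[2]),np.sin(x2[2]);print('mould in spot',[d@[cs,sn],d@[-sn,cs],x[2]-x2[2]])
d=onplane(c,[(606,400),(640,243)],.174);print('deck edge',d)
E
```

```text
mould [ 0.50457738 -0.00492985  0.07922445] 0.0013624398938196086
spot [0.67755079 0.01174077 0.08316239] 0.001608213760891139 [[0.6057, 0.0959], [0.6204, -0.0821], [0.7239, 0.1044], [0.7402, -0.0729]]
bar [[ 0.70996116  0.13833457]
 [ 0.7265751  -0.10232102]] len 0.24122838998223958 yaw 0.0689267893617862
mould in spot [np.float64(-0.173760389119779), np.float64(-0.002244695316099929), np.float64(-0.0039379445838227944)]
deck edge [[ 0.61705652 -0.09991751  0.174     ]
 [ 0.59593001  0.0086634   0.174     ]]
```

The mould is at spot-frame x -0.174, y -0.002, yaw -0.004, so a straight push along the shelf axis will do. I'll turn the tool with its jaws across and fingers wide open, giving two-point contact, and start leaning it back.

```bash
cat >> h.py <<'E'
YS=.082; SP=np.array([.6776,.0117,0])
def pose(xs,ys,z,lean):
    "TCP at spot-frame (xs,ys), height z, jaws along shelf y, lean back"
    r=R.from_euler('z',YS); return SP+r.apply([xs,ys,z]), r*R.from_matrix(np.array([[0,np.cos(lean),np.sin(lean)],[1,0,0],[0,np.sin(lean),-np.cos(lean)]]))
E
python3 - <<'E'
from h import *
for l in (0,.4): p,r=pose(-.255,-.002,.17,l);print(np.linalg.det(r.as_matrix()),p,totool(p,r))
E
```

```text
0.9999999999999998 [ 0.42362065 -0.01117985  0.17      ] (array([-0.0017,  0.0011,  0.0029]), array([ 0.013 , -0.0042, -1.5776]))
1.0000000000000007 [ 0.42362065 -0.01117985  0.17      ] (array([-0.0017,  0.0011,  0.0029]), array([-0.3   ,  0.3109, -1.5548]))
```

Emit:
{"name": "jog_arm", "arguments": {"targets": [[0,0,0,0,0,-1.57,0.085],[0,0,0,0,0,-1.57,0.085],[0,0,0,0,0,-1.57,0.085],[0,0,0,0,0,-1.57,0.085],[0,0,0,0,0,-1.57,0.085]]}}

```text
t: 9.6
eef_pos: [0.4254, -0.01, 0.1725]
eef_rot: [2.867, 1.264, 0.01]
ft_force: [-0.8, 0.3, -0.4]
grip_width: 0.998
```

```bash
python3 - <<'E'
from h import *
for l in (0,.4): p,r=pose(-.255,-.002,.17,l);print(totool(p,r))
E
```

```text
(array([-0.0021, -0.0006,  0.0025]), array([ 0.0104,  0.0016, -0.8221]))
(array([-0.0021, -0.0006,  0.0025]), array([-0.3667,  0.1659, -0.8102]))
```

Emit:
{"name": "jog_arm", "arguments": {"targets": [[-0.002,0,0.002,-0.3667,0.1659,-0.8102,0.085],[-0.002,0,0.002,-0.3667,0.1659,-0.8102,0.085],[-0.002,0,0.002,-0.3667,0.1659,-0.8102,0.085],[-0.002,0,0.002,-0.3667,0.1659,-0.8102,0.085],[-0.002,0,0.002,-0.3667,0.1659,-0.8102,0.085]]}}

```text
t: 10.1
eef_pos: [0.4244, -0.0113, 0.1702]
eef_rot: [2.105, 1.981, 0.361]
ft_force: [-0.2, -0.3, 0.3]
grip_width: 0.997
```

```bash
python3 - <<'E'
from h import *
s=bot.read_state()
# planar model fit: unknown L1,L2,(angle offset of forearm),base r0,h, tool d from tilted sample
q=np.array([[.2872,1.5782,1.2786],[.003,1.968,1.172],[-.052,2.046,1.149],[-.105,2.239,1.03],[-.238,2.222,1.144],s['q'][[1,2,4]]])
rz=np.array([[.6743,.2299],[.5298,.1921],[.5002,.179],[.4331,.1087],[.4271,.173],[np.hypot(*s['eef_pos'][:2]),s['eef_pos'][2]]])
def fk(v,q):
    L1,L2,b,r0,h,d=v;a=q[:,0];e=a+q[:,1];t=e+q[:,2]
    return np.c_[r0+L1*np.sin(a)+L2*np.sin(e+b)+d*np.sin(t),h+L1*np.cos(a)+L2*np.cos(e+b)+d*np.cos(t)]
f=least_squares(lambda v:np.r_[(fk(v,q)-rz).ravel(),1e-3*(v[3])],[.45,.45,0,0,.3,.25]);print(f.x.round(3),np.abs(f.fun).max(),s['q'].round(3),s['eef_pos'])
np.save('fk.npy',f.x)
for xs,z,l in [(-.255,.1,.4),(-.255,.01,.4),(-.255,.01,.7),(-.25,.01,.2),(-.245,.01,.1),(-.15,.01,.7),(-.07,.01,.8),(-.07,.01,.9)]:
    p,_=pose(xs,0,z,l); t=np.array([np.hypot(*p[:2]),z])
    g=least_squares(lambda x:np.r_[(fk(f.x,x[None])[0]-t)*10,x.sum()-np.pi+l],s['q'][[1,2,4]]);print(xs,z,l,g.x.round(3),g.cost.round(6))
for l in (.4,.7): p,r=pose(-.255,-.002,.17,l);print(totool(p,r))
E
```

```text
[0.438 0.567 0.019 0.012 0.262 0.277] 0.00048069217036045275 [-0.334 -0.461  2.412  0.145  0.877 -1.92 ] [ 0.42437599 -0.01130063  0.17023954]
-0.255 0.1 0.4 [-0.4    2.53   0.611] 0.0
-0.255 0.01 0.4 [-0.15   2.562  0.33 ] 0.0
-0.255 0.01 0.7 [-0.192  2.721 -0.087] 0.0
-0.25 0.01 0.2 [-0.048  2.429  0.561] 0.0
-0.245 0.01 0.1 [0.016 2.354 0.671] 0.0
-0.15 0.01 0.7 [ 0.072  2.479 -0.109] 0.0
-0.07 0.01 0.8 [ 0.238  2.338 -0.235] 0.0
-0.07 0.01 0.9 [ 0.268  2.371 -0.398] 0.0
(array([ 0.0001, -0.0008, -0.    ]), array([-0.0617,  0.0287, -0.1376]))
(array([ 0.0001, -0.0008, -0.    ]), array([-0.3612,  0.0492, -0.1325]))
```

```bash
cat > k.py <<'E'
from h import *
def fk(v,q):
    L1,L2,b,r0,off,h,d,a0=v[:8]
    up=lambda L,a:np.array([L*np.sin(a),0,L*np.cos(a)])
    R1=R.from_euler('z',q[0]); e=q[1]+q[2]
    w=R1.apply(np.array([r0,off,h])+up(L1,q[1])+up(L2,e+b))
    Rt=R1*R.from_euler('y',e)*R.from_euler('z',q[3])*R.from_euler('y',q[4])*R.from_euler('z',q[5]+a0)
    return w+Rt.apply([0,0,d]),Rt,w
LO=np.array([-2.77,-.9,.21,-1.53,.24,-2.84]);HI=np.array([2.77,2.22,2.48,4.67,2.81,2.84])
def ik(v,p,r,seeds):
    out=[]
    for s in seeds:
        f=lambda q:(lambda t:np.r_[(t[0]-p)*5,(r.inv()*t[1]).as_rotvec()])(fk(v,q))
        g=least_squares(f,np.clip(s,LO+1e-3,HI-1e-3),bounds=(LO,HI))
        if g.cost<1e-6 and not any(np.abs(g.x-o).max()<.03 for o in out): out.append(g.x)
    return out
E
python3 - <<'E'
from k import *
s=bot.read_state()
Q=[[-1.33301541,.28717523,1.57818612,0,1.27859118,-.15001331],[-1.035,.003,1.968,.001,1.172,-.608],[-.896,-.052,2.046,0,1.149,-1.341],[-.115,-.105,2.239,0,1.03,.052],[-.262,-.238,2.222,-.001,1.144,-.336],s['q']]
P=[[.2551,-.6242,.2299],[.3525,-.3955,.1921],[.3847,-.3197,.179],[.43,.0517,.1087],[.427,-.0102,.173],s['eef_pos']]
V=[[-2.60652528,1.75088671,.00273],[-3.068,.666,.001],[-3.063,-.692,.001],[-3.13,.262,.034],[3.134,.117,.02],s['eef_rot']]
def res(v):
    o=[]
    for q,p,r in zip(Q,P,V):
        t=fk(v,q);o+=[*(t[0]-p),*(.3*(R.from_rotvec(r).inv()*t[1]).as_rotvec())]
    return np.r_[o,1e-3*v[3]]
f=min((least_squares(res,[.45,.5,.02,0,o,.27,.25,a]) for o in(.1,-.1) for a in(0,np.pi/2,np.pi,-np.pi/2)),key=lambda g:g.cost)
print(f.x.round(3),np.abs(f.fun).max());np.save('fk3.npy',f.x);v=f.x
rng=np.random.default_rng(0);seeds=[s['q']]+[rng.uniform(LO,HI) for _ in range(40)]
fl=R.from_euler('z',np.pi)
for xs,l in [(-.25,.1),(-.25,.3),(-.25,.6),(-.15,.6),(-.07,.5),(-.07,.6),(-.07,.7),(-.07,.9),(-.07,1.1)]:
    p,r=pose(xs,-.002,.012,l)
    for n,rr in(('back',r),('fwd',r*fl)):
        for q in ik(v,p,rr,seeds): print(xs,l,n,q.round(2))
E
```

```text
[ 4.430e-01  5.720e-01  3.500e-02  1.000e-03  1.010e-01  2.400e-01
  2.500e-01 -3.142e+00] 0.0005006980307693254
-0.25 0.1 back [-0.28  0.01  2.36  0.06  0.68 -1.98]
-0.25 0.1 fwd [-0.28  0.01  2.36  0.06  0.68  1.16]
-0.25 0.3 back [-0.33 -0.08  2.47  0.26  0.49 -2.2 ]
-0.25 0.3 fwd [-0.33 -0.08  2.47  0.26  0.49  0.94]
-0.07 0.5 back [-0.22  0.25  2.16  0.52  0.29 -2.34]
-0.07 0.5 fwd [-0.22  0.25  2.16  0.52  0.29  0.8 ]
-0.07 0.9 back [-0.28  0.28  2.32  2.41  0.42  2.03]
-0.07 0.9 fwd [-0.28  0.28  2.32  2.41  0.42 -1.11]
-0.07 1.1 back [-0.3   0.36  2.36  2.61  0.72  1.81]
-0.07 1.1 fwd [-0.3   0.36  2.36  2.61  0.72 -1.33]
```

```bash
python3 - <<'E'
from k import *
v=np.load('fk3.npy');fl=R.from_euler('z',np.pi)
seed=[[-.28,.28,2.32,2.41,.42,-1.11],[-.3,.36,2.36,2.61,.72,-1.33],[-.4,.2,2.45,2.3,.5,-1.2]]
for l in (.9,1.0,1.1):
  for xs in (-.2,-.18,-.16,-.13,-.1,-.05):
    for z in (.012,.03,.1):
      p,r=pose(xs,-.002,z,l);o=ik(v,p,r*fl,seed)
      print(l,xs,z,*[q.round(2) for q in o])
for xs,z,l in[(-.26,.15,.2),(-.26,.012,.2),(-.15,.012,.2)]:
  p,r=pose(xs,-.002,z,l);print(xs,z,l,*[q.round(2) for q in ik(v,p,r,[bot.read_state()['q']])],totool(p,r))
E
```

```text
0.9 -0.2 0.012
0.9 -0.2 0.03
0.9 -0.2 0.1
0.9 -0.18 0.012
0.9 -0.18 0.03
0.9 -0.18 0.1
0.9 -0.16 0.012
0.9 -0.16 0.03
0.9 -0.16 0.1
0.9 -0.13 0.012 [-0.34  0.18  2.46  2.36  0.47 -1.12]
0.9 -0.13 0.03 [-0.34  0.12  2.46  2.28  0.43 -1.03]
0.9 -0.13 0.1 [-0.34 -0.1   2.47  1.83  0.34 -0.54]
0.9 -0.1 0.012 [-0.3   0.23  2.39  2.39  0.45 -1.12]
0.9 -0.1 0.03 [-0.3   0.17  2.39  2.32  0.41 -1.04]
0.9 -0.1 0.1 [-0.3  -0.02  2.4   1.89  0.32 -0.58]
0.9 -0.05 0.012 [-0.26  0.31  2.27  2.42  0.41 -1.1 ]
0.9 -0.05 0.03 [-0.26  0.26  2.28  2.35  0.38 -1.03]
0.9 -0.05 0.1 [-0.26  0.09  2.29  1.94  0.28 -0.6 ]
1.0 -0.2 0.012
1.0 -0.2 0.03
1.0 -0.2 0.1
1.0 -0.18 0.012
1.0 -0.18 0.03
1.0 -0.18 0.1
1.0 -0.16 0.012
1.0 -0.16 0.03
1.0 -0.16 0.1
1.0 -0.13 0.012 [-0.36  0.22  2.48  2.48  0.62 -1.25]
1.0 -0.13 0.03
1.0 -0.13 0.1
1.0 -0.1 0.012 [-0.32  0.27  2.41  2.51  0.59 -1.25]
1.0 -0.1 0.03 [-0.32  0.21  2.42  2.47  0.55 -1.2 ]
1.0 -0.1 0.1 [-0.32 -0.    2.44  2.2   0.42 -0.9 ]
1.0 -0.05 0.012 [-0.27  0.34  2.3   2.55  0.55 -1.24]
1.0 -0.05 0.03 [-0.27  0.29  2.31  2.51  0.51 -1.2 ]
1.0 -0.05 0.1 [-
[... 204 characters left out ...]
0.13 0.1
1.1 -0.1 0.012 [-0.33  0.32  2.42  2.58  0.75 -1.34]
1.1 -0.1 0.03 [-0.33  0.26  2.44  2.55  0.71 -1.3 ]
1.1 -0.1 0.1 [-0.33  0.03  2.46  2.38  0.55 -1.09]
1.1 -0.05 0.012 [-0.28  0.39  2.31  2.63  0.7  -1.33]
1.1 -0.05 0.03 [-0.28  0.33  2.32  2.6   0.66 -1.3 ]
1.1 -0.05 0.1 [-0.28  0.14  2.35  2.45  0.52 -1.12]
-0.26 0.15 0.2 [-0.32 -0.36  2.36  0.1   0.95 -2.02] (array([-0.0011, -0.0121,  0.0172]), array([ 0.138 ,  0.0149, -0.1399]))
-0.26 0.012 0.2 [-0.32 -0.06  2.44  0.14  0.59 -2.08] (array([-0.0042, -0.0576,  0.1474]), array([ 0.138 ,  0.0149, -0.1399]))
-0.15 0.012 0.2 [-0.23  0.18  2.18  0.11  0.6  -1.96] (array([0.011 , 0.0451, 0.1837]), array([ 0.138 ,  0.0149, -0.1399]))
```

The kinematic model fits to 0.5 mm. The plan has two stages. Stage 1 pushes with the lean growing from 0.2 to 0.45 until the TCP is at xs≈-0.10. Then I flip the wrist in free space and finish at a lean of about 0.95.

Emit:
{"name": "jog_arm", "arguments": {"targets": [[-0.001,-0.012,0.01,0.138,0.015,-0.14,0.085],[-0.001,-0.012,0.017,0.138,0.015,-0.14,0.085],[-0.002,-0.025,0.06,0.138,0.015,-0.14,0.085],[-0.003,-0.04,0.1,0.138,0.015,-0.14,0.085],[-0.004,-0.055,0.13,0.138,0.015,-0.14,0.085]]}}

```text
t: 10.6
eef_pos: [0.415, -0.0114, 0.0272]
eef_rot: [2.032, 2.206, 0.221]
ft_force: [-0.4, 0.3, -0.4]
grip_width: 0.994
```

```bash
cat > where.py <<'E'
from h import *
import sys
def where(flip=0):
    s=bot.read_state();r=R.from_euler('z',YS).inv();p=r.apply(s['eef_pos']-SP);M=(r*rot(s['eef_rot'])).as_matrix()
    print('t',s['t'],'spot-frame TCP',p.round(4),'lean',np.arctan2(M[0,2],-M[2,2]).round(3),'x',M[:,0].round(3),'q',s['q'].round(2),'F',s['ft_force'].round(1))
def go(xs,ys,z,l,flip=0):
    p,r=pose(xs,ys,z,l)
    if flip: r=r*R.from_euler('z',np.pi)
    a,b=totool(p,r);print((xs,z,l),[*map(float,a),*map(float,b)])
E
python3 - <<'E'
from where import *
where(); go(-.26,-.002,.012,.2)
for x,l in ((-.245,.2),(-.235,.22),(-.225,.24),(-.215,.26),(-.205,.28)):go(x,-.002,.012,l)
E
```

```text
t 10.6 spot-frame TCP [-0.2636 -0.0015  0.0272] lean 0.199 x [0. 1. 0.] q [-0.32 -0.11  2.44  0.13  0.63 -2.07] F [-0.4  0.3 -0.4]
(-0.26, 0.012, 0.2) [-0.0005, 0.0006, 0.0156, -0.0007, -0.0002, -0.0001]
(-0.245, 0.012, 0.2) [-0.0005, 0.0153, 0.0185, -0.0007, -0.0002, -0.0001]
(-0.235, 0.012, 0.22) [-0.0005, 0.0251, 0.0205, -0.0207, -0.0002, -0.0001]
(-0.225, 0.012, 0.24) [-0.0005, 0.0349, 0.0225, -0.0407, -0.0002, -0.0001]
(-0.215, 0.012, 0.26) [-0.0005, 0.0447, 0.0245, -0.0607, -0.0002, -0.0001]
(-0.205, 0.012, 0.28) [-0.0005, 0.0545, 0.0265, -0.0807, -0.0002, -0.0001]
```

Emit:
{"name": "jog_arm", "arguments": {"targets": [[-0.0005,0.0006,0.01,0,0,0,0.085],[-0.0005,0.0006,0.0156,0,0,0,0.085],[-0.0005,0.008,0.017,0,0,0,0.085],[-0.0005,0.0153,0.0185,0,0,0,0.085],[-0.0005,0.02,0.0195,-0.01,0,0,0.085]]}}

```text
t: 11.1
eef_pos: [0.4412, -0.0105, 0.0137]
eef_rot: [2.023, 2.197, 0.234]
ft_force: [-0.0, -0.7, -0.9]
grip_width: 0.997
```

```bash
python3 - <<'E'
from where import *
where()
for x,l in ((-.23,.23),(-.22,.25),(-.21,.27),(-.2,.29),(-.19,.31)):go(x,-.002,.013,l)
E
```

```text
t 11.1 spot-frame TCP [-0.2375 -0.0028  0.0137] lean 0.214 x [-0.     1.    -0.001] q [-0.3  -0.02  2.39  0.14  0.57 -2.07] F [-0.  -0.7 -0.9]
(-0.23, 0.013, 0.23) [0.0008, 0.0071, 0.0023, -0.0163, 0.0013, 0.0005]
(-0.22, 0.013, 0.25) [0.0007, 0.0169, 0.0044, -0.0363, 0.0013, 0.0005]
(-0.21, 0.013, 0.27) [0.0007, 0.0267, 0.0066, -0.0563, 0.0013, 0.0006]
(-0.2, 0.013, 0.29) [0.0007, 0.0365, 0.0087, -0.0763, 0.0013, 0.0006]
(-0.19, 0.013, 0.31) [0.0007, 0.0462, 0.0108, -0.0963, 0.0013, 0.0006]
```

Emit:
{"name": "jog_arm", "arguments": {"targets": [[0.0007,0.0071,0.0023,-0.016,0,0,0.085],[0.0007,0.0169,0.0044,-0.036,0,0,0.085],[0.0007,0.0267,0.0066,-0.056,0,0,0.085],[0.0007,0.0365,0.0087,-0.076,0,0,0.085],[0.0007,0.0462,0.0108,-0.096,0,0,0.085]]}}

```text
t: 11.6
eef_pos: [0.4873, -0.0052, 0.0127]
eef_rot: [1.973, 2.146, 0.332]
ft_force: [-7.2, -0.9, 4.2]
grip_width: 0.997
```

```bash
python3 - <<'E'
from where import *
where()
for x,l in ((-.18,.33),(-.17,.35),(-.16,.37),(-.15,.39),(-.14,.41)):go(x,-.002,.013,l)
E
```

```text
t 11.6 spot-frame TCP [-0.191  -0.0013  0.0127] lean 0.307 x [-0.002  1.    -0.   ] q [-0.28  0.05  2.34  0.23  0.47 -2.12] F [-7.2 -0.9  4.2]
(-0.18, 0.013, 0.33) [-0.0007, 0.0106, 0.0031, -0.0229, -0.0005, 0.0018]
(-0.17, 0.013, 0.35) [-0.0008, 0.0201, 0.0061, -0.0429, -0.0006, 0.0018]
(-0.16, 0.013, 0.37) [-0.0008, 0.0296, 0.0091, -0.0629, -0.0006, 0.0018]
(-0.15, 0.013, 0.39) [-0.0008, 0.0392, 0.0121, -0.0829, -0.0006, 0.0018]
(-0.14, 0.013, 0.41) [-0.0008, 0.0487, 0.0152, -0.1029, -0.0006, 0.0017]
```

It pushes steadily at 7 N.

Emit:
{"name": "jog_arm", "arguments": {"targets": [[-0.0007,0.0106,0.0031,-0.023,0,0.0018,0.085],[-0.0008,0.0201,0.0061,-0.043,0,0.0018,0.085],[-0.0008,0.0296,0.0091,-0.063,0,0.0018,0.085],[-0.0008,0.0392,0.0121,-0.083,0,0.0018,0.085],[-0.0008,0.0487,0.0152,-0.103,0,0.0017,0.085]]}}

```text
t: 12.1
eef_pos: [0.5372, -0.0011, 0.0123]
eef_rot: [1.919, 2.087, 0.433]
ft_force: [-5.0, 0.1, 1.9]
grip_width: 0.992
```

```bash
python3 - <<'E'
from where import *
where()
for x,l in ((-.13,.42),(-.12,.43),(-.112,.44),(-.104,.45),(-.098,.45)):go(x,-.002,.013,l)
E
```

```text
t 12.1 spot-frame TCP [-0.141  -0.0012  0.0123] lean 0.408 x [-0.002  1.     0.002] q [-0.25  0.13  2.27  0.37  0.37 -2.23] F [-5.   0.1  1.9]
(-0.13, 0.013, 0.42) [-0.0008, 0.0103, 0.0037, -0.0122, -0.0023, 0.0011]
(-0.12, 0.013, 0.43) [-0.0008, 0.0195, 0.0077, -0.0222, -0.0023, 0.0011]
(-0.112, 0.013, 0.44) [-0.0008, 0.0269, 0.0109, -0.0322, -0.0024, 0.0011]
(-0.104, 0.013, 0.45) [-0.0009, 0.0342, 0.014, -0.0422, -0.0024, 0.0011]
(-0.098, 0.013, 0.45) [-0.0009, 0.0397, 0.0164, -0.0422, -0.0024, 0.0011]
```

Emit:
{"name": "jog_arm", "arguments": {"targets": [[-0.0008,0.0103,0.0037,-0.012,-0.0023,0.001,0.085],[-0.0008,0.0195,0.0077,-0.022,-0.0023,0.001,0.085],[-0.0008,0.0269,0.0109,-0.032,-0.0023,0.001,0.085],[-0.0008,0.0342,0.014,-0.042,-0.0023,0.001,0.085],[-0.0008,0.0397,0.0164,-0.042,-0.0023,0.001,0.085]]}}

```text
t: 12.6
eef_pos: [0.5796, 0.0021, 0.0123]
eef_rot: [1.897, 2.06, 0.47]
ft_force: [-3.7, -0.5, -2.2]
grip_width: 0.998
```

```bash
python3 - <<'E'
from where import *
where()
go(-.13,-.002,.013,.42);go(-.19,-.002,.025,.3);go(-.25,-.002,.15,.3)
E
```

```text
t 12.6 spot-frame TCP [-0.0984 -0.0015  0.0123] lean 0.448 x [-0.     1.     0.001] q [-0.23  0.21  2.2   0.42  0.34 -2.25] F [-3.7 -0.5 -2.2]
(-0.13, 0.013, 0.42) [-0.0005, -0.0282, -0.0143, 0.0282, -0.001, 0.0]
(-0.19, 0.025, 0.3) [-0.0004, -0.077, -0.0511, 0.1482, -0.001, 0.0001]
(-0.25, 0.15, 0.3) [-0.0003, -0.0769, -0.1898, 0.1482, -0.001, 0.0001]
```

Pushed to plan with the force small. I'll back off and raise.

Emit:
{"name": "jog_arm", "arguments": {"targets": [[-0.0005,-0.0282,-0.0143,0.028,0,0,0.085],[-0.0004,-0.06,-0.038,0.1,0,0,0.085],[-0.0004,-0.077,-0.0511,0.148,0,0,0.085],[-0.0004,-0.075,-0.09,0.148,0,0,0.085],[-0.0004,-0.075,-0.13,0.148,0,0,0.085]]}}

```text
t: 13.1
eef_pos: [0.457, -0.009, 0.0988]
eef_rot: [1.978, 2.146, 0.327]
ft_force: [1.7, -0.5, 0.4]
grip_width: 1.0
```

```bash
cat > plan.py <<'E'
from k import *
from where import where
v=np.load('fk3.npy')
def rows(wps,step=.145):
    "joint waypoints -> rows relative to each call's first pose; chunks of 5"
    s=bot.read_state();q0=s['q'].copy();path=[]
    cur=q0
    for w in wps:
        w=np.array(w);n=max(1,int(np.ceil(max(np.abs(w-cur).max()/.2,(fk(v,cur)[1].inv()*fk(v,w)[1]).magnitude()/step,np.linalg.norm(fk(v,w)[0]-fk(v,cur)[0])/.045))))
        path+=[cur+(w-cur)*(i+1)/n for i in range(n)];cur=w
    return path
E
python3 - <<'E'
from plan import *
where(); s=bot.read_state()
print('model err',fk(v,s['q'])[0]-s['eef_pos'])
p,r=pose(-.135,-.002,.03,.9);b=ik(v,p,r*R.from_euler('z',np.pi),[[-.34,.15,2.46,2.28,.43,-1.03]]);print(b)
qa=s['q'];m=np.array([-.33,-.25,2.35,1.3,.6,-1.6])
for w in rows([m,[-.34,-.1,2.4,2.3,.6,-1.1]]):
    t=fk(v,w);print(w.round(2),t[0].round(3),'z-dir',t[1].as_matrix()[:,2].round(2),'wrist',t[2].round(2))
E
```

```text
t 13.1 spot-frame TCP [-0.2215 -0.0026  0.0988] lean 0.303 x [ 0.  1. -0.] q [-0.31 -0.21  2.38  0.17  0.7  -2.08] F [ 1.7 -0.5  0.4]
model err [ 1.45824594e-04 -8.13040458e-05  9.96206695e-05]
[array([-0.3430269 ,  0.10640573,  2.47560202,  2.27576305,  0.43795706,
       -1.02855823])]
[-0.31 -0.22  2.37  0.28  0.7  -2.03] [0.468 0.003 0.105] z-dir [ 0.34  0.08 -0.94] wrist [ 0.38 -0.02  0.34]
[-0.31 -0.22  2.37  0.38  0.69 -1.99] [0.479 0.014 0.113] z-dir [ 0.38  0.12 -0.92] wrist [ 0.38 -0.02  0.34]
[-0.31 -0.22  2.37  0.48  0.68 -1.95] [0.49  0.024 0.122] z-dir [ 0.42  0.17 -0.89] wrist [ 0.38 -0.02  0.34]
[-0.31 -0.23  2.37  0.58  0.67 -1.9 ] [0.502 0.032 0.132] z-dir [ 0.47  0.21 -0.86] wrist [ 0.38 -0.02  0.35]
[-0.32 -0.23  2.36  0.69  0.66 -1.86] [0.514 0.039 0.144] z-dir [ 0.52  0.24 -0.82] wrist [ 0.38 -0.02  0.35]
[-0.32 -0.23  2.36  0.79  0.65 -1.82] [0.526 0.045 0.156] z-dir [ 0.56  0.26 -0.78] wrist [ 0.39 -0.02  0.35]
[-0.32 -0.24  2.36  0.89  0.64 -1.77] [0.537 0.049 0.169] z-dir [ 0.61  0.29 -0.74] wrist [ 0.39 -0.02  0.35]
[-0.32 -0.24  2.36  0.99  0.63 -1.73] [0.
[... 911 characters left out ...]
0.28 -0.4 ] wrist [ 0.39 -0.03  0.33]
[-0.34 -0.17  2.38  1.85  0.6  -1.33] [0.608 0.038 0.228] z-dir [ 0.89  0.26 -0.37] wrist [ 0.39 -0.03  0.32]
[-0.34 -0.15  2.38  1.94  0.6  -1.28] [0.612 0.032 0.227] z-dir [ 0.91  0.24 -0.34] wrist [ 0.39 -0.03  0.31]
[-0.34 -0.14  2.39  2.03  0.6  -1.24] [0.615 0.025 0.225] z-dir [ 0.92  0.21 -0.32] wrist [ 0.38 -0.03  0.31]
[-0.34 -0.13  2.39  2.12  0.6  -1.19] [0.617 0.017 0.223] z-dir [ 0.94  0.18 -0.3 ] wrist [ 0.38 -0.03  0.3 ]
[-0.34 -0.11  2.4   2.21  0.6  -1.15] [0.619 0.009 0.221] z-dir [ 0.95  0.15 -0.28] wrist [ 0.38 -0.03  0.29]
[-0.34 -0.1   2.4   2.3   0.6  -1.1 ] [ 0.62  -0.001  0.217] z-dir [ 0.96  0.11 -0.27] wrist [ 0.38 -0.03  0.28]
```

The wide flip would bring the tip over the deck. A tight flip (small q5) near the final pose sweeps much less, so I'll check that path.

```bash
cat >> plan.py <<'E'
def show(w):
    t=fk(v,w);r=R.from_euler('z',YS).inv();p=r.apply(t[0]-SP);M=(r*t[1]).as_matrix()
    tips=[(p+M@[sx*.057,sy*.011,-.006]) for sx in(-1,1) for sy in(-1,1)]
    E=np.array([-.095,0,.17])  # distance of tool axis from the deck front edge (xz plane)
    d=M[[0,2],2];e=(E-p)[[0,2]];perp=d[0]*e[1]*-1+d[1]*e[0]
    print(w.round(2),'TCP',p.round(3),'z',M[:,2].round(2),'tip xmax %.3f zmin %.3f'%(max(t[0] for t in tips),min(t[2] for t in tips)),'perp %.3f'%perp)
E
python3 - <<'E'
from plan import *
s=bot.read_state();fl=R.from_euler('z',np.pi)
p,r=pose(-.16,-.002,.07,.42);A=ik(v,p,r,[s['q']]);print('A',A)
p,r=pose(-.135,-.002,.04,.9);B=ik(v,p,r*fl,[[-.34,.1,2.46,2.2,.4,-1.0]]);print('B',B)
a,b=A[0],B[0]
np.save('A.npy',a);np.save('B.npy',b)
for w in rows([a]):show(w)
print()
n=12
for i in range(n+1): show(a+(b-a)*i/n)
E
```

```text
A [array([-0.27234251, -0.04369436,  2.31644301,  0.3044404 ,  0.49154204,
       -2.16688932])]
B [array([-0.3430269 ,  0.07347775,  2.47893561,  2.22539   ,  0.41934665,
       -0.97317927])]
[-0.29 -0.13  2.35  0.24  0.6  -2.12] TCP [-0.19  -0.001  0.085] z [ 0.36  0.   -0.93] tip xmax -0.181 zmin 0.087 perp -0.119
[-0.27 -0.04  2.32  0.3   0.49 -2.17] TCP [-0.16  -0.002  0.07 ] z [ 0.41  0.   -0.91] tip xmax -0.152 zmin 0.071 perp -0.100

[-0.27 -0.04  2.32  0.3   0.49 -2.17] TCP [-0.16  -0.002  0.07 ] z [ 0.41  0.   -0.91] tip xmax -0.152 zmin 0.071 perp -0.100
[-0.28 -0.03  2.33  0.46  0.49 -2.07] TCP [-0.158  0.012  0.064] z [ 0.43  0.06 -0.9 ] tip xmax -0.140 zmin 0.056 perp -0.103
[-0.28 -0.02  2.34  0.62  0.48 -1.97] TCP [-0.155  0.024  0.06 ] z [ 0.47  0.11 -0.88] tip xmax -0.127 zmin 0.043 perp -0.104
[-0.29 -0.01  2.36  0.78  0.47 -1.87] TCP [-0.151  0.034  0.057] z [ 0.5   0.15 -0.85] tip xmax -0.116 zmin 0.034 perp -0.105
[-0.3  -0.    2.37  0.94  0.47 -1.77] TCP [-0.147  0.04   0.055] z [ 0.54  0.18 -0.82] tip xmax -0.107 zmin 0.027 perp -0.105
[-0.3   0.01  2.38  1.1
[... 284 characters left out ...]
3  0.053] z [ 0.66  0.19 -0.73] tip xmax -0.095 zmin 0.019 perp -0.106
[-0.32  0.03  2.42  1.59  0.44 -1.37] TCP [-0.131  0.038  0.052] z [ 0.7   0.17 -0.7 ] tip xmax -0.094 zmin 0.020 perp -0.107
[-0.33  0.04  2.44  1.75  0.44 -1.27] TCP [-0.129  0.031  0.051] z [ 0.73  0.14 -0.67] tip xmax -0.098 zmin 0.023 perp -0.110
[-0.33  0.05  2.45  1.91  0.43 -1.17] TCP [-0.129  0.022  0.048] z [ 0.75  0.1  -0.65] tip xmax -0.106 zmin 0.026 perp -0.114
[-0.34  0.06  2.47  2.07  0.43 -1.07] TCP [-0.131  0.011  0.045] z [ 0.77  0.05 -0.63] tip xmax -0.118 zmin 0.031 perp -0.120
[-0.34  0.07  2.48  2.23  0.42 -0.97] TCP [-0.135 -0.002  0.04 ] z [ 0.78  0.   -0.62] tip xmax -0.133 zmin 0.035 perp -0.127
```

```bash
cat >> plan.py <<'E'
def emit(path):
    T=[fk(v,w) for w in path];s=bot.read_state();p0,r0=s['eef_pos'],rot(s['eef_rot'])
    for i in range(0,len(T),5):
        for t in T[i:i+5]: print('[%s]'%', '.join('%.4f'%x for x in [*r0.inv().apply(t[0]-p0),*(r0.inv()*t[1]).as_rotvec()]))
        p0,r0=T[min(i+4,len(T)-1)][:2];print('--')
E
python3 - <<'E'
from plan import *
fl=R.from_euler('z',np.pi)
p,r=pose(-.125,-.002,.04,.9);b=ik(v,p,r*fl,[np.load('B.npy')])[0];np.save('B.npy',b)
a=np.load('A.npy');m=(a+b)/2;m[1]=-.06;m2=b.copy();m2[1]-=.06;m2[3]-=.5;m2[5]-=.3;a[1]-=.02
np.save('wps.npy',[a,m,m2,b])
P=rows([a,m,m2,b],.13)
for w in P: show(w)
emit(P[:5])
E
```

```text
[-0.29 -0.14  2.35  0.24  0.6  -2.12] TCP [-0.188 -0.002  0.09 ] z [ 0.36  0.   -0.93] tip xmax -0.180 zmin 0.092 perp -0.116
[-0.27 -0.06  2.32  0.3   0.49 -2.17] TCP [-0.157 -0.003  0.08 ] z [ 0.42 -0.01 -0.91] tip xmax -0.149 zmin 0.080 perp -0.094
[-0.27 -0.06  2.32  0.39  0.49 -2.12] TCP [-0.155  0.004  0.08 ] z [ 0.44  0.02 -0.9 ] tip xmax -0.142 zmin 0.076 perp -0.094
[-0.28 -0.06  2.33  0.47  0.48 -2.07] TCP [-0.152  0.011  0.08 ] z [ 0.46  0.05 -0.89] tip xmax -0.134 zmin 0.071 perp -0.092
[-0.28 -0.06  2.33  0.55  0.48 -2.02] TCP [-0.15   0.017  0.08 ] z [ 0.48  0.08 -0.87] tip xmax -0.127 zmin 0.067 perp -0.091
[-0.28 -0.06  2.34  0.63  0.48 -1.97] TCP [-0.147  0.022  0.081] z [ 0.5   0.1  -0.86] tip xmax -0.120 zmin 0.064 perp -0.089
[-0.28 -0.06  2.35  0.71  0.48 -1.92] TCP [-0.143  0.027  0.082] z [ 0.52  0.12 -0.84] tip xmax -0.113 zmin 0.061 perp -0.087
[-0.29 -0.06  2.35  0.79  0.47 -1.87] TCP [-0.14   0.031  0.084] z [ 0.54  0.13 -0.83] tip xmax -0.106 zmin 0.059 perp -0.084
[-0.29 -0.06  2.36  0.87  0.47 -1.82] TCP [-0.137  0.034  0.086] z [ 0.57  0.15 -0.81] tip x
[... 1984 characters left out ...]
043] z [ 0.76  0.06 -0.64] tip xmax -0.113 zmin 0.027 perp -0.119
[-0.33  0.08  2.46  2.1   0.41 -1.06] TCP [-0.128  0.008  0.042] z [ 0.77  0.04 -0.64] tip xmax -0.116 zmin 0.029 perp -0.119
[-0.33  0.09  2.46  2.17  0.41 -1.02] TCP [-0.126  0.003  0.041] z [ 0.78  0.02 -0.63] tip xmax -0.119 zmin 0.032 perp -0.120
[-0.33  0.09  2.46  2.24  0.41 -0.98] TCP [-0.125 -0.002  0.04 ] z [ 0.78 -0.   -0.62] tip xmax -0.123 zmin 0.035 perp -0.120
[0.0005, 0.0292, 0.0183, -0.0702, 0.0017, -0.0040]
[-0.0006, 0.0561, 0.0372, -0.1361, -0.0063, -0.0028]
[0.0066, 0.0580, 0.0383, -0.1538, 0.0328, 0.1188]
[0.0132, 0.0604, 0.0390, -0.1695, 0.0722, 0.2406]
[0.0192, 0.0632, 0.0393, -0.1835, 0.1120, 0.3627]
--
```

```bash
python3 - <<'E'
from plan import *
W=np.load('wps.npy');W[1][1]=-.025;W[1][2]=2.42;np.save('wps.npy',W)
P=rows(W,.14);print(len(P))
for w in P[::3]: show(w)
emit(P)
E
```

```text
26
[-0.29 -0.14  2.35  0.24  0.6  -2.12] TCP [-0.188 -0.002  0.09 ] z [ 0.36  0.   -0.93] tip xmax -0.180 zmin 0.092 perp -0.116
[-0.28 -0.06  2.33  0.47  0.48 -2.07] TCP [-0.156  0.012  0.074] z [ 0.45  0.05 -0.89] tip xmax -0.138 zmin 0.065 perp -0.098
[-0.28 -0.05  2.36  0.71  0.48 -1.92] TCP [-0.154  0.031  0.068] z [ 0.5   0.13 -0.86] tip xmax -0.122 zmin 0.047 perp -0.101
[-0.29 -0.04  2.39  0.95  0.47 -1.77] TCP [-0.149  0.043  0.065] z [ 0.56  0.17 -0.81] tip xmax -0.110 zmin 0.036 perp -0.103
[-0.3  -0.03  2.41  1.19  0.46 -1.62] TCP [-0.145  0.049  0.063] z [ 0.62  0.19 -0.76] tip xmax -0.103 zmin 0.030 perp -0.104
[-0.31 -0.01  2.43  1.43  0.44 -1.47] TCP [-0.141  0.044  0.057] z [ 0.67  0.18 -0.72] tip xmax -0.102 zmin 0.023 perp -0.108
[-0.33  0.02  2.45  1.66  0.42 -1.33] TCP [-0.139  0.032  0.048] z [ 0.71  0.14 -0.69] tip xmax -0.105 zmin 0.018 perp -0.117
[-0.33  0.05  2.46  1.91  0.41 -1.18] TCP [-0.133  0.019  0.044] z [ 0.75  0.09 -0.66] tip xmax -0.110 zmin 0.022 perp -0.119
[-0.33  0.08  2.46  2.16  0.41 -1.03] TCP [-0.126  0.004  0.041] z [ 0.78  0.02 -0.63] ti
[... 667 characters left out ...]
030, 0.0047, -0.0073, 0.0796, 0.3849]
[0.0063, -0.0028, 0.0059, -0.0087, 0.1053, 0.5137]
[0.0046, -0.0004, 0.0084, -0.0124, 0.1256, 0.6434]
--
[-0.0005, 0.0036, 0.0023, -0.0054, 0.0208, 0.1297]
[-0.0013, 0.0079, 0.0043, -0.0111, 0.0415, 0.2596]
[-0.0024, 0.0127, 0.0061, -0.0169, 0.0623, 0.3896]
[-0.0040, 0.0181, 0.0078, -0.0230, 0.0833, 0.5197]
[-0.0060, 0.0240, 0.0092, -0.0293, 0.1047, 0.6498]
--
[0.0043, 0.0010, 0.0021, 0.0056, 0.0239, 0.1303]
[0.0086, 0.0026, 0.0041, 0.0118, 0.0480, 0.2604]
[0.0131, 0.0050, 0.0059, 0.0185, 0.0723, 0.3905]
[0.0175, 0.0080, 0.0075, 0.0258, 0.0971, 0.5204]
[0.0219, 0.0117, 0.0089, 0.0337, 0.1223, 0.6501]
--
[0.0059, 0.0010, 0.0018, 0.0090, 0.0251, 0.1296]
--
```

Emit:
{"name": "jog_arm", "arguments": {"targets": [[0.0005,0.029,0.018,-0.07,0.0017,-0.004,0.02],[-0.0006,0.056,0.037,-0.136,-0.006,-0.003,0.02],[0.0073,0.055,0.0405,-0.148,0.034,0.12,0.02],[0.0147,0.055,0.0434,-0.158,0.075,0.2425,0.02],[0.0215,0.0547,0.046,-0.167,0.115,0.366,0.02]]}}

```text
t: 13.6
eef_pos: [0.5233, 0.0173, 0.073]
eef_rot: [2.293, 1.73, 0.675]
ft_force: [0.1, 0.6, 0.3]
grip_width: 0.238
```

```bash
python3 - <<'E'
from plan import *
W=np.load('wps.npy');show(bot.read_state()['q']);P=rows(W[1:],.14);print(len(P));emit(P[:10])
E
```

```text
[-0.28 -0.05  2.34  0.55  0.48 -2.02] TCP [-0.153  0.018  0.073] z [ 0.47  0.08 -0.88] tip xmax -0.130 zmin 0.060 perp -0.097
21
[0.0054, -0.0024, 0.0027, -0.0068, 0.0300, 0.1259]
[0.0104, -0.0045, 0.0052, -0.0124, 0.0594, 0.2520]
[0.0149, -0.0061, 0.0074, -0.0169, 0.0882, 0.3786]
[0.0189, -0.0073, 0.0093, -0.0203, 0.1164, 0.5054]
[0.0223, -0.0080, 0.0110, -0.0229, 0.1441, 0.6326]
--
[0.0018, -0.0019, 0.0018, -0.0024, 0.0265, 0.1276]
[0.0033, -0.0032, 0.0034, -0.0043, 0.0525, 0.2554]
[0.0045, -0.0039, 0.0048, -0.0058, 0.0780, 0.3835]
[0.0053, -0.0040, 0.0060, -0.0068, 0.1032, 0.5117]
[0.0036, -0.0016, 0.0086, -0.0106, 0.1234, 0.6414]
--
```

The arm tracks the plan.

Emit:
{"name": "jog_arm", "arguments": {"targets": [[0.0054,-0.0024,0.0027,-0.007,0.03,0.126,0.02],[0.0104,-0.0045,0.0052,-0.012,0.059,0.252,0.02],[0.0149,-0.0061,0.0074,-0.017,0.088,0.379,0.02],[0.0189,-0.0073,0.0093,-0.02,0.116,0.505,0.02],[0.0223,-0.008,0.011,-0.023,0.144,0.633,0.02]]}}

```text
t: 14.1
eef_pos: [0.5285, 0.0413, 0.0672]
eef_rot: [-2.799, -0.979, -0.963]
ft_force: [0.3, -0.9, 0.2]
grip_width: 0.235
```

```bash
python3 - <<'E'
from plan import *
W=np.load('wps.npy');show(bot.read_state()['q']);P=rows(W[1:],.14);print(len(P));emit(P[:5])
E
```

```text
[-0.29 -0.04  2.38  0.95  0.46 -1.77] TCP [-0.146  0.042  0.067] z [ 0.56  0.17 -0.81] tip xmax -0.106 zmin 0.038 perp -0.099
16
[0.0015, -0.0023, 0.0019, -0.0011, 0.0256, 0.1265]
[0.0024, -0.0042, 0.0037, -0.0018, 0.0506, 0.2531]
[0.0031, -0.0055, 0.0051, -0.0022, 0.0751, 0.3800]
[0.0034, -0.0063, 0.0064, -0.0023, 0.0992, 0.5070]
[0.0017, -0.0039, 0.0090, -0.0063, 0.1190, 0.6368]
--
```

Emit:
{"name": "jog_arm", "arguments": {"targets": [[0.0015,-0.0023,0.002,-0.001,0.026,0.1265,0.02],[0.0024,-0.0042,0.0037,-0.002,0.051,0.253,0.02],[0.0031,-0.0055,0.0051,-0.002,0.075,0.38,0.02],[0.0034,-0.0063,0.0064,-0.002,0.099,0.507,0.02],[0.0017,-0.0039,0.009,-0.006,0.119,0.637,0.02]]}}

```text
t: 14.6
eef_pos: [0.5343, 0.0463, 0.0619]
eef_rot: [-2.715, -0.036, -1.004]
ft_force: [0.9, -0.1, 1.1]
grip_width: 0.234
```

```bash
python3 - <<'E'
from plan import *
W=np.load('wps.npy');show(bot.read_state()['q']);P=rows(W[2:],.14);print(len(P));emit(P[:5])
E
```

```text
[-0.31 -0.02  2.42  1.35  0.44 -1.52] TCP [-0.14   0.046  0.062] z [ 0.66  0.18 -0.73] tip xmax -0.100 zmin 0.027 perp -0.103
11
[-0.0007, 0.0036, 0.0024, -0.0049, 0.0198, 0.1290]
[-0.0021, 0.0077, 0.0044, -0.0102, 0.0395, 0.2580]
[-0.0039, 0.0123, 0.0063, -0.0157, 0.0593, 0.3871]
[-0.0060, 0.0175, 0.0080, -0.0216, 0.0794, 0.5162]
[-0.0087, 0.0232, 0.0095, -0.0279, 0.0998, 0.6454]
--
```

Emit:
{"name": "jog_arm", "arguments": {"targets": [[-0.0007,0.0036,0.0024,-0.005,0.02,0.129,0.02],[-0.0021,0.0077,0.0044,-0.01,0.04,0.258,0.02],[-0.0039,0.0123,0.0063,-0.016,0.059,0.387,0.02],[-0.006,0.0175,0.008,-0.022,0.079,0.516,0.02],[-0.0087,0.0232,0.0095,-0.028,0.1,0.645,0.02]]}}

```text
t: 15.1
eef_pos: [0.5381, 0.0252, 0.0457]
eef_rot: [-2.412, 0.824, -0.928]
ft_force: [-0.2, -0.5, 0.3]
grip_width: 0.234
```

```bash
python3 - <<'E'
from plan import *
W=np.load('wps.npy');show(bot.read_state()['q']);P=rows(W[3:],.14);print(len(P));emit(P)
E
```

```text
[-0.33  0.03  2.45  1.74  0.41 -1.28] TCP [-0.137  0.025  0.046] z [ 0.72  0.11 -0.69] tip xmax -0.106 zmin 0.018 perp -0.118
6
[0.0042, 0.0009, 0.0023, 0.0057, 0.0228, 0.1297]
[0.0080, 0.0026, 0.0042, 0.0119, 0.0459, 0.2593]
[0.0119, 0.0051, 0.0060, 0.0185, 0.0693, 0.3887]
[0.0158, 0.0082, 0.0075, 0.0256, 0.0932, 0.5179]
[0.0196, 0.0120, 0.0089, 0.0334, 0.1177, 0.6469]
--
[0.0056, 0.0014, 0.0017, 0.0088, 0.0244, 0.1289]
--
```

Emit:
{"name": "jog_arm", "arguments": {"targets": [[0.0042,0.001,0.0023,0.006,0.023,0.13,0.02],[0.008,0.0026,0.0042,0.012,0.046,0.259,0.02],[0.0119,0.0051,0.006,0.0185,0.069,0.389,0.02],[0.0158,0.0082,0.0075,0.0256,0.093,0.518,0.02],[0.0196,0.012,0.0089,0.033,0.118,0.647,0.02]]}}

```text
t: 15.6
eef_pos: [0.5536, 0.0037, 0.043]
eef_rot: [-1.862, 1.498, -0.808]
ft_force: [1.0, -0.1, -0.1]
grip_width: 0.235
```

```bash
python3 - <<'E'
from plan import *
from where import go
show(bot.read_state()['q']);where()
go(-.125,-.002,.04,.9,1);go(-.122,-.002,.018,.95,1)
for x in (-.11,-.1,-.09,-.08):go(x,-.002,.013,.95,1)
cap('wrist','w5.png')
E
```

```text
[-0.33  0.08  2.45  2.16  0.41 -1.02] TCP [-0.124  0.002  0.043] z [ 0.78  0.02 -0.63] tip xmax -0.116 zmin 0.034 perp -0.117
t 15.6 spot-frame TCP [-0.1243  0.0022  0.043 ] lean 0.891 x [ 0.093 -0.992  0.084] q [-0.33  0.08  2.45  2.16  0.41 -1.02] F [ 1.  -0.1 -0.1]
(-0.125, 0.04, 0.9) [0.0038, 0.0033, 0.0012, 0.0076, 0.0203, 0.124]
(-0.122, 0.018, 0.95) [0.0023, 0.0184, 0.0174, 0.0575, 0.0234, 0.1235]
(-0.11, 0.013, 0.95) [0.003, 0.0148, 0.0299, 0.0575, 0.0234, 0.1235]
(-0.1, 0.013, 0.95) [0.0039, 0.0086, 0.0376, 0.0575, 0.0234, 0.1235]
(-0.09, 0.013, 0.95) [0.0048, 0.0024, 0.0454, 0.0575, 0.0234, 0.1235]
(-0.08, 0.013, 0.95) [0.0057, -0.0038, 0.0532, 0.0575, 0.0234, 0.1235]
```

View pics/w5.png

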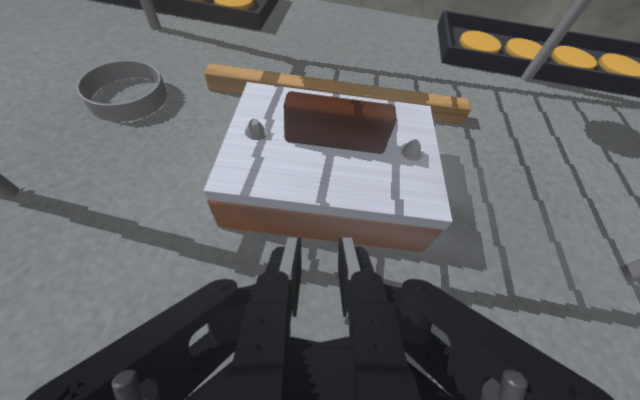

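The wrist view shows both pins, at (255,128) and (412,150), standing out of the seated cover. The mould is in front of the bar, roughly square, with about 40 mm to go. I'll finish the turn, lower and open.

Emit:
{"name": "jog_arm", "arguments": {"targets": [[0.0038,0.0033,0.0012,0.008,0.02,0.124,0.05],[0.0038,0.0033,0.0012,0.02,0.021,0.124,0.085],[0.003,0.01,0.009,0.04,0.022,0.124,0.085],[0.0023,0.0184,0.0174,0.057,0.023,0.1235,0.085],[0.0023,0.0184,0.0174,0.057,0.023,0.1235,0.085]]}}

```text
t: 16.15
eef_pos: [0.5552, -0.0002, 0.016]
eef_rot: [-1.707, 1.575, -0.804]
ft_force: [-0.1, 0.5, -0.5]
grip_width: 0.996
```

```bash
python3 - <<'E'
from where import *
where()
for x in (-.115,-.107,-.1,-.095,-.09,-.085,-.08):go(x,-.002,.013,.95,1)
E
```

```text
t 16.15 spot-frame TCP [-0.123  -0.0019  0.016 ] lean 0.945 x [-0.001 -1.    -0.001] q [-0.34  0.19  2.45  2.42  0.52 -1.17] F [-0.1  0.5 -0.5]
(-0.115, 0.013, 0.95) [0.0001, -0.0023, 0.0082, 0.0046, 0.0002, -0.0015]
(-0.107, 0.013, 0.95) [0.0001, -0.007, 0.0147, 0.0046, 0.0002, -0.0015]
(-0.1, 0.013, 0.95) [0.0001, -0.0111, 0.0204, 0.0046, 0.0002, -0.0015]
(-0.095, 0.013, 0.95) [0.0001, -0.014, 0.0244, 0.0046, 0.0002, -0.0015]
(-0.09, 0.013, 0.95) [0.0001, -0.0169, 0.0285, 0.0046, 0.0002, -0.0015]
(-0.085, 0.013, 0.95) [0.0001, -0.0198, 0.0326, 0.0046, 0.0002, -0.0015]
(-0.08, 0.013, 0.95) [0.0001, -0.0228, 0.0366, 0.0046, 0.0002, -0.0015]
```

Emit:
{"name": "jog_arm", "arguments": {"targets": [[0.0001,-0.0023,0.0082,0.0046,0,-0.0015,0.085],[0.0001,-0.007,0.0147,0.0046,0,-0.0015,0.085],[0.0001,-0.0111,0.0204,0.0046,0,-0.0015,0.085],[0.0001,-0.0169,0.0285,0.0046,0,-0.0015,0.085],[0.0001,-0.0228,0.0366,0.0046,0,-0.0015,0.085]]}}

```text
t: 16.65
eef_pos: [0.5985, 0.0034, 0.0133]
eef_rot: [-1.705, 1.571, -0.808]
ft_force: [-8.9, -1.4, 6.0]
grip_width: 0.992
```

```bash
python3 - <<'E'
from where import *
where()
for x in (-.075,-.07,-.065,-.06,-.057,-.053,-.05):go(x,-.002,.013,.95,1)
E
```

```text
t 16.65 spot-frame TCP [-0.0795 -0.0018  0.0133] lean 0.95 x [ 0. -1. -0.] q [-0.29  0.27  2.35  2.47  0.5  -1.19] F [-8.9 -1.4  6. ]
(-0.075, 0.013, 0.95) [0.0002, -0.0024, 0.0038, -0.0003, 0.0003, 0.0001]
(-0.07, 0.013, 0.95) [0.0002, -0.0053, 0.0079, -0.0003, 0.0003, 0.0001]
(-0.065, 0.013, 0.95) [0.0002, -0.0082, 0.012, -0.0003, 0.0003, 0.0001]
(-0.06, 0.013, 0.95) [0.0002, -0.0111, 0.016, -0.0003, 0.0003, 0.0001]
(-0.057, 0.013, 0.95) [0.0002, -0.0128, 0.0185, -0.0003, 0.0003, 0.0001]
(-0.053, 0.013, 0.95) [0.0002, -0.0152, 0.0217, -0.0003, 0.0003, 0.0001]
(-0.05, 0.013, 0.95) [0.0002, -0.0169, 0.0242, -0.0003, 0.0003, 0.0001]
```

Emit:
{"name": "jog_arm", "arguments": {"targets": [[0.0002,-0.0024,0.0038,0,0,0,0.085],[0.0002,-0.0053,0.0079,0,0,0,0.085],[0.0002,-0.0082,0.012,0,0,0,0.085],[0.0002,-0.0105,0.0152,0,0,0,0.085],[0.0002,-0.012,0.0173,0,0,0,0.085]]}}

```text
t: 17.15
eef_pos: [0.6196, 0.0053, 0.0132]
eef_rot: [-1.705, 1.57, -0.808]
ft_force: [-9.3, -1.6, 7.4]
grip_width: 0.998
```

```bash
cat > chk.py <<'E'
from h import *
import sys
c=cap('wrist',sys.argv[1])
cv2.imwrite('pics/'+sys.argv[2],c['image'])
E
python3 chk.py w6.png w6v.png; python3 - <<'E'
from where import *
where()
for x in (-.055,-.053,-.051,-.049,-.047):go(x,-.002,.013,.95,1)
E
```

```text
t 17.2 spot-frame TCP [-0.058  -0.0017  0.0134] lean 0.951 x [ 0.001 -1.     0.   ] q [-0.27  0.31  2.3   2.48  0.48 -1.18] F [-4.  -0.3  3.6]
(-0.055, 0.013, 0.95) [0.0003, -0.0014, 0.0026, -0.0009, 0.0008, 0.0007]
(-0.053, 0.013, 0.95) [0.0003, -0.0026, 0.0043, -0.0009, 0.0008, 0.0007]
(-0.051, 0.013, 0.95) [0.0003, -0.0038, 0.0059, -0.0009, 0.0008, 0.0007]
(-0.049, 0.013, 0.95) [0.0003, -0.0049, 0.0075, -0.0009, 0.0008, 0.0007]
(-0.047, 0.013, 0.95) [0.0003, -0.0061, 0.0092, -0.0009, 0.0008, 0.0007]
```

View pics/w6v.png

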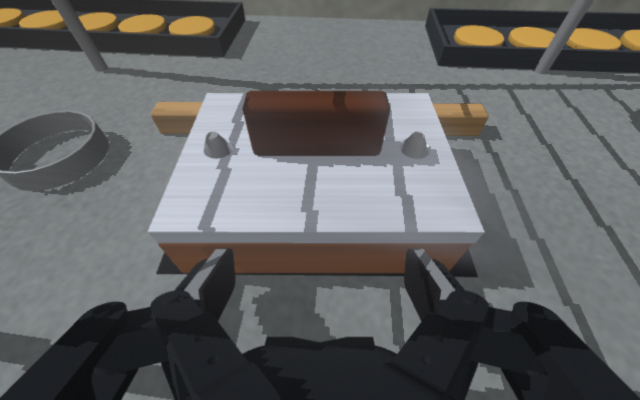

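Fingers are wide on the near face and the mould is centred on the bar (bar ends at columns 155 and 487, mould centre at about 318). I'll make the last few millimetres slowly, until the bar is felt.

Emit:
{"name": "jog_arm", "arguments": {"targets": [[0.0003,-0.0014,0.0026,0,0,0,0.085],[0.0003,-0.0026,0.0043,0,0,0,0.085],[0.0003,-0.0033,0.0051,0,0,0,0.085],[0.0003,-0.0038,0.0059,0,0,0,0.085]]}}

```text
t: 17.6
eef_pos: [0.6267, 0.0059, 0.013]
eef_rot: [-1.706, 1.569, -0.808]
ft_force: [-8.0, -1.3, 6.4]
grip_width: 0.998
```

```bash
python3 - <<'E'
from where import *
where()
for x in (-.053,-.051,-.049,-.047,-.045):go(x,-.002,.013,.95,1)
E
```

```text
t 17.6 spot-frame TCP [-0.0512 -0.0016  0.013 ] lean 0.951 x [ 0.001 -1.     0.   ] q [-0.27  0.32  2.29  2.49  0.47 -1.18] F [-8.  -1.3  6.4]
(-0.053, 0.013, 0.95) [0.0004, 0.001, -0.0014, -0.0006, 0.001, 0.0008]
(-0.051, 0.013, 0.95) [0.0004, -0.0002, 0.0002, -0.0006, 0.001, 0.0008]
(-0.049, 0.013, 0.95) [0.0004, -0.0013, 0.0018, -0.0006, 0.001, 0.0008]
(-0.047, 0.013, 0.95) [0.0004, -0.0025, 0.0034, -0.0006, 0.001, 0.0008]
(-0.045, 0.013, 0.95) [0.0004, -0.0036, 0.0051, -0.0006, 0.001, 0.0008]
```

Emit:
{"name": "jog_arm", "arguments": {"targets": [[0.0004,-0.0008,0.001,0,0.001,0,0.085],[0.0004,-0.0013,0.0018,0,0.001,0,0.085],[0.0004,-0.0016,0.0022,0,0.001,0,0.085]]}}

```text
t: 17.9
eef_pos: [0.6285, 0.0061, 0.0128]
eef_rot: [-1.706, 1.571, -0.808]
ft_force: [-17.2, -1.9, 13.2]
grip_width: 0.995
```

```bash
python3 - <<'E'
from where import *
where()
for x in (-.048,-.047,-.046,-.045,-.044):go(x,-.002,.013,.95,1)
c=cap('wrist','w7.png')
# mould in spot frame, from the visible cover corners
import cv2
g=c['image'];hsv=cv2.cvtColor(g,cv2.COLOR_BGR2HSV)
E
```

```text
t 17.9 spot-frame TCP [-0.0494 -0.0016  0.0128] lean 0.95 x [ 0. -1.  0.] q [-0.26  0.32  2.28  2.49  0.47 -1.18] F [-17.2  -1.9  13.2]
(-0.048, 0.013, 0.95) [0.0004, -0.001, 0.0011, -0.0, 0.0003, 0.0003]
(-0.047, 0.013, 0.95) [0.0004, -0.0015, 0.0019, -0.0, 0.0003, 0.0003]
(-0.046, 0.013, 0.95) [0.0004, -0.0021, 0.0027, -0.0, 0.0003, 0.0003]
(-0.045, 0.013, 0.95) [0.0004, -0.0027, 0.0035, -0.0, 0.0003, 0.0003]
(-0.044, 0.013, 0.95) [0.0004, -0.0033, 0.0043, -0.0, 0.0003, 0.0003]
```

The force doubled (17 N) at the expected place. I'll confirm with one more millimetre.

Emit:
{"name": "jog_arm", "arguments": {"targets": [[0.0003,-0.0006,0.0008,0,0,0,0.085],[0.0003,-0.0008,0.0012,0,0,0,0.085]]}}

```text
t: 18.15
eef_pos: [0.6286, 0.0062, 0.0127]
eef_rot: [-1.705, 1.572, -0.807]
ft_force: [-20.7, -1.6, 15.4]
grip_width: 0.999
```

```bash
python3 - <<'E'
from where import *
where();cap('wrist','w8.png')
go(-.075,-.002,.013,.95,1);go(-.105,-.002,.016,.95,1);go(-.12,-.002,.02,.95,1)
E
```

```text
t 18.15 spot-frame TCP [-0.0493 -0.0014  0.0127] lean 0.95 x [-0.    -1.    -0.001] q [-0.26  0.32  2.28  2.49  0.47 -1.18] F [-20.7  -1.6  15.4]
(-0.075, 0.013, 0.95) [0.0006, 0.0148, -0.021, 0.0002, 0.0003, -0.001]
(-0.105, 0.016, 0.95) [0.0006, 0.0298, -0.0472, 0.0002, 0.0003, -0.001]
(-0.12, 0.02, 0.95) [0.0006, 0.0353, -0.0617, 0.0002, 0.0003, -0.001]
```

Blocked: 21 N with no advance, so the mould is against the bar. I'll back off straight.

Emit:
{"name": "jog_arm", "arguments": {"targets": [[0.0006,0.006,-0.008,0,0,0,0.085],[0.0006,0.0148,-0.021,0,0,0,0.085],[0.0006,0.0225,-0.034,0,0,0,0.085],[0.0006,0.0298,-0.0472,0,0,0,0.085],[0.0006,0.0353,-0.0617,0,0,0,0.085]]}}

```text
t: 18.7
eef_pos: [0.5578, -0.0001, 0.02]
eef_rot: [-1.705, 1.571, -0.807]
ft_force: [0.2, -0.6, -0.9]
grip_width: 0.997
```

```bash
python3 - <<'E'
from where import *
where();c=cap('wrist','w9.png');S=cap('scene','s9.png');D=cap('side','d9.png')
f=lambda i,x,y,w,h,W,H:cv2.resize(i[y:y+h,x:x+w],(W,H),interpolation=cv2.INTER_CUBIC)
cv2.imwrite('pics/m9.png',np.vstack([c['image'][:,:],np.hstack([f(S['image'],320,130,170,100,320,190),f(D['image'],330,110,170,100,320,190)])]))
E
```

```text
t 18.7 spot-frame TCP [-0.1203 -0.002   0.02  ] lean 0.95 x [ 0.    -1.    -0.001] q [-0.33  0.19  2.45  2.41  0.52 -1.16] F [ 0.2 -0.6 -0.9]
```

View pics/m9.png

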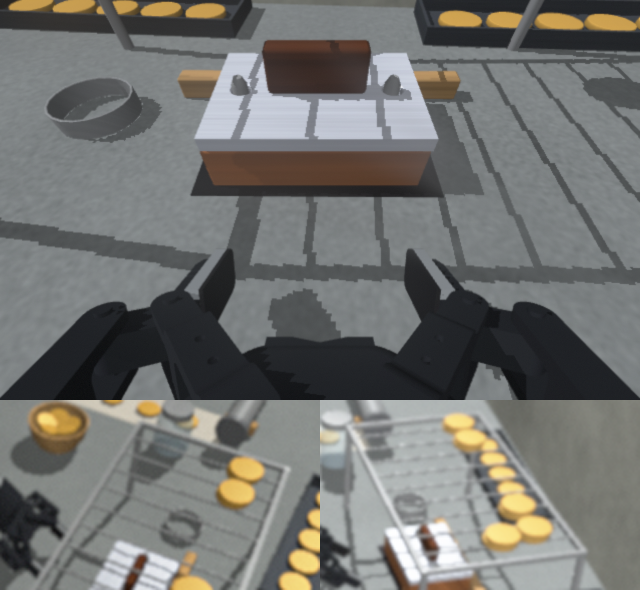

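The closed mould lies on the mat against the bar. A thin strip of mat shows in front of it, from (192,194) to (442,196), with the mould's foot from (211,185) to (423,185). I'll check this numerically.

```bash
python3 - <<'E'
from h import *
c=load('w9.png');r=R.from_euler('z',YS).inv()
f=lambda uv,z:r.apply(onplane(c,uv,z)-SP).round(4)[:,:2]
print('mould foot',f([(211,185),(423,185)],.001).tolist())
print('cover near top',f([(196,139),(437,139)],.044).tolist(),'far',f([(229,54),(407,54)],.044).tolist())
print('mat near',f([(191,195),(443,196)],0).tolist(),'bar ends top',f([(179,71),(459,72)],.02).tolist())
print('pins',f([(238,76),(392,75)],.054).tolist())
E
```

```text
mould foot [[-0.0568, 0.0771], [-0.0568, -0.0769]]
cover near top [[-0.0571, 0.0734], [-0.057, -0.0733]] far [[0.0505, 0.0739], [0.0504, -0.0748]]
mat near [[-0.0654, 0.0896], [-0.0662, -0.0893]] bar ends top [[0.0676, 0.1298], [0.0658, -0.1317]]
pins [[-0.0023, 0.0551], [-0.001, -0.0525]]
```

```bash
python3 -c "
from station import bot
s=bot.read_state();print(s['t'],s['ft_force'].round(1),abs(s['joint_vel']).max().round(3));print(bot.hand_in())"
```

```text
18.85 [ 0.2 -0.2  0.5] 0.036
the job is handed in; nothing more can be done
None
```

I closed the mould and parked it under the shelf against the stop bar, then handed the job in at 18.9 s of the 72 s. `hand_in` gives no verdict.

**How it went**
- **Closing:** I lowered the cover over both pins. The tool stopped at 49.7 mm, against 49.8 mm expected for flush.
- **Lining up:** Still holding the grip bar, I slid the closed mould into line with the shelf, then released it.
- **Pushing:** I pushed with the fingers wide open, in two stages. A wrist flip between them let the tool lean back about 0.95 rad under the deck. I stopped at 21 N with no further advance, so the mould was against the bar.

**Last checks**, from the wrist camera, good to about 2 mm:
- **Position:** the mould is about 2 mm short of its spot along x, within 1 mm along y, and its turn is close to zero.
- **On the mat:** the near edge of the mat shows evenly about 9 mm in front of the mould.
- **Cover:** both pins stand out of the plate, measured within about 2.5 mm of their expected places.
- **Robot:** the tool was clear of everything, with the force near zero.

**Disagreed or not checked**
- The first side-view measurement of the plate failed because its mask leaked, so I did not use it.
- The bar's face and ends read about 6 to 12 mm away from the mat-based position in some views. I relied on the mat corners and the force stop instead.
- I never re-measured the bystanders. No unexpected contact force showed in the readings after each move.

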